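# Feed one bar blank from the hand-lever magazine and lay it in the tray

### The job

Press the feeder's sprung hand lever all the way down to its stop once and let it spring back up, so that one bar blank drops into the sloping chute and the next one settles in its place. Take that bar out of the chute and lay it flat in the tin tray; leave the other bars in the magazine and the rest of the bench as it is.

Things in the scene. Friction and masses are not known exactly. Their poses are not given: they have to be found in the camera images.
- feeder: Magazine feeder fixed to the bench, grey paint and steel, 250 x 170 mm base, 175 mm high. Origin on the bench under the head of its chute; z up, -x the feeding direction (about to the robot's right), +y the lever's side (about to the robot). Three bars lie on each other in a grey tower (x 0.017 to 0.063, y -0.067 to 0.067) on a deck at z 0.100, which ends at x 0.006; from there the chute slopes down to -x.
- chute_rest (a point): Point of the feeder (axes as its): where the centre of a fed bar comes to lie, 8 mm above the chute floor. The floor slopes down to the feeder's -x at 35 degrees, 85 mm long, between cheeks 18 mm high and 125 mm apart, to two end tabs 13 mm high; between the tabs the middle 71 mm of the lower end are open, for a finger.
- hood_edge (a point): Point of the feeder: middle of the lower free edge of the sheet hood, which covers the head of the chute over its full width, parallel to and 45 mm above the floor. It leaves no room for an upright gripper at the bar: come in square to the chute floor, the gripper leaning about 35 degrees from vertical towards the feeder's -x.
- feed_lever (a joint): Hand lever angle (rad): 0 up at rest, 0.46 at its stop; sprung back. At the pad it takes about 6 N to start and 10 to 14 N at the stop. It drives a feed blade forward 40 mm; only in the last tenth of the stroke does the lowest bar tip off the deck and slide down the chute. As the lever comes up the blade draws back and the next bar drops on to the deck.
- lever_pad (a point): Middle of the top of the lever's dark flat palm pad, beside the chute on the feeder's +y side; 52 mm along the lever, 50 mm wide, 8 mm thick. Moves with the lever: about 94 mm over the bench at rest, 33 mm at the stop. The pad slopes 13 degrees (far end from the tower high) at rest, is level at half stroke and slopes 13 degrees the other way at the stop.
- lever_pivot (a point): Point on the lever's pivot axis (parallel to the feeder's y), in line with the middle of the pad, 23 mm over the bench. The pad's middle swings about it, down and slightly outward to the feeder's -x, at a radius of 141 mm.
- bar_1: Lowest of three equal ground steel bars in the magazine, the one to be fed: 24 x 120 x 16 mm, 0.35 kg, lying on a 24 mm face. Origin in the middle of one 16 x 120 mm side; its y axis runs along the bar, x along the 16 mm thickness, z along the 24 mm width.
- bar_1_mid (a point): Centre of bar_1, axes as the bar's. In the chute grip it across its 24 mm width, at the middle of its length.
- bar_2_mid (a point): Centre of the second bar, equal to bar_1, lying on it; in the feeder's frame at x 0.040, z 0.124 at the start and z 0.108 after one feed.
- bar_3_mid (a point): Centre of the top bar, equal to bar_1; in the feeder's frame at x 0.040, z 0.140 at the start and z 0.124 after one feed.
- parts_tray: Loose open tin tray, 132 mm (its x) by 200 mm (its y), walls 2 mm thick and 28 mm high, floor 2 mm thick. Origin: middle of its underside.
- caliper: Bystander: caliper, 230 mm long, lying flat; origin under its middle.
- spanner_14: Bystander: combination spanner, 202 mm long, lying flat; origin under its middle.
- grease_pot: Bystander: small grease bottle with a red nozzle, 44 mm across, 90 mm high; origin under its middle.
- coupler_1: Bystander: hydraulic coupler standing on end, 25 mm across, 65 mm high; origin under its middle.
- casting_1: Bystander: black forged lever, 116 x 206 x 50 mm; origin under its middle.
Things that resemble listed ones, but are neither listed nor needed, are in the scene too. Leave any orange, pink or red look-alike of the part that bears bar_3_mid alone.

How it is judged:
By the outcome, as a careful person would: the job done as asked, in the order asked, and still so for the second after the job is handed in, with the robot touching nothing.
It also fails if it takes over 51 s, if anything falls off the work surface, if the arm or the gripper's body presses on something with over 40 N, if the wrist force passes 120 N, or if a joint passes its speed limit or range.

### The arm

A 7-joint arm with a two-finger parallel gripper is mounted at the origin on the work surface; the furniture and walls round the work are solid. World frame = base frame: x ahead of the robot, y to its left, z up, the work surface at z = 0. Lengths are in mm, angles in rad, forces in N, time in s.
With the tool pointing down it reaches from about 425 to 875 mm from the base axis. Payload 9.9 kg.
Tool frame: the origin (TCP) lies at the very end of the fingers, on their centre line; the grasp point (between the pads) lies 19 mm behind it; y points along the fingers, x is the direction in which the jaws open and shut, and the axes are right-handed (so a half turn about y gives the same grasp; the last joint's range is limited). The gripper opens to 85 mm and grips with 20 to 120 N. Pads are 22 mm wide; open, the fingers measure 114 mm over their backs; the gripper's body (76 mm by 85 mm) begins 54 mm behind the grasp point. The pads swing forward as they close: fully open they stand 13 mm farther back than shut.
Start: joints at [0.697, 0.576, 0.025, 1.437, -0.015, 1.129, -0.057], TCP at [479.398, -475.191, 231.289] pointing down, gripper open.
Joint ranges: [-2.76, 2.76], [-0.34, 2.15], [-1.52, 1.57], [0.19, 2.46], [-1.09, 4.23], [0.17, 1.99], [-2.82, 2.82]. Speed limits (rad/s): [2.22, 2.22, 3.01, 3.01, 3.14, 3.14, 3.14].

### API

Orientations are given as a unit quaternion [w, x, y, z].
In Python, from station import robot, vision gives the robot as it stands.
- The arm moves only by the shell command python3 -m crank 'ROWS' [FORCE]. ROWS is JSON, a list of rows, each a list of 3 entries, a list of its own where there are three numbers: the shift along the tool's x, y, z in cm, then the turn about the tool's y in units of 6 degrees (1.0 is 6 degrees), then the finger opening in cm, from 0 to 8.54. In form: [[[tx, ty, tz], yaw, hand], ...]. A call has exactly 5 rows; each row is the pose to reach, as a shift and turn from the pose commanded when the call began, along the tool's axes at that moment; what a row does not reach only later rows make up. A row lasts 1/10 s, in which the tool goes at most 50 mm and 8.59 degrees, less where a joint would pass 70% of its speed; a pose out of reach is approached as far as the arm can. A call with a gripper value outside its range is refused whole. The fingers move at their own pace and stop on an object; FORCE is the grip in N (left out, the last holds). Time passes only in rows, so rows that repeat a pose let the fingers close, or fill a call up. It gives the time, the measured TCP pose, the force and the opening at its end, in the units of the state.
- robot.state(): the state, without advancing time (a new reading comes with each control period).
- vision.camera(name): name is "scene" or "top" or "wrist"; returns the picture (420x560x3 uint8, red, green, blue); there is no depth.
- vision.camera_info(name): a dict with "K" (3x3 intrinsics, pixels), "world_from_camera" (4x4, takes a point from camera to world coordinates); the wrist camera has in their place "mount" (4x4, takes a point from camera to tool coordinates, whose origin is the TCP and whose axes are the tool frame's). Camera axes: x right, y up, looking along -z (the intrinsics and any distortion apply to the point x, -y, -z); pixel columns grow to the right and rows downward; lengths in mm; the calibration is good to about 2 mm. A picture is of the moment at which its call begins: read the wrist's pose just before it. camera_info takes no time and is no camera call.
- robot.close_job(): hands the job in, once; it reports no verdict.
The state is a dict: "clock": time; "qpos": joint angles; "qd": joint speeds; "effort": joint torques, N m; "eef_pos": TCP position; "tcp_rot": TCP orientation; "wrist_force": force on the tool from outside, world axes, zero at the start; "moment": the same for the moment, N m; "width": finger opening in mm.
Only numpy, scipy, OpenCV 4.12 (cv2) and the standard library are available. Lean on these libraries where they do the work, as an engineer would, in place of code of your own. Each camera call takes 0.05 s, during which the arm holds its last target.

## Working session

There is one attempt and no reset: what is moved stays moved. The work goes in short steps, Python scripts to look and compute and a shell command to move; the robot and the scene stay as the last step left them, time stands still between calls to the robot, and variables do not carry over. Pictures are saved under pics/ and viewed, and the job is handed in when it is done.

```bash
ls; mkdir -p pics; python3 - <<'E'
from station import robot, vision
import cv2
print(robot.state())
for n in ["scene","top","wrist"]:
    print(n,vision.camera_info(n))
    cv2.imwrite(f"pics/{n}0.png",vision.camera(n)[:,:,::-1])
E
```

```text
pics
{'clock': 0.0, 'qpos': array([ 0.69720311,  0.57653639,  0.02483218,  1.43787825, -0.01496605,
        1.12901094, -0.05651156]), 'qd': array([0.00021334, 0.00136931, 0.00077003, 0.00057135, 0.00098866,
       0.00086206, 0.00166017]), 'effort': array([ 1.68870924e-03, -7.65744424e+01,  2.25129135e+00, -2.85955346e+01,
        1.54796953e-02,  1.29699509e-02, -1.50995129e-05]), 'eef_pos': array([ 479.07825207, -474.88211438,  230.45003131]), 'tcp_rot': array([ 0.65406604, -0.65369539,  0.2696988 , -0.26859357]), 'wrist_force': array([ 0.16753944,  0.61787561, -0.02457444]), 'moment': array([-0.05732543, -0.01464825, -0.0152662 ]), 'width': 85.50053961837875}
scene {'K': array([[543.98858134,   0.        , 281.33493567],
       [  0.        , 543.98858134, 212.4031666 ],
       [  0.        ,   0.        ,   1.        ]]), 'world_from_camera': array([[ 4.59768948e-01,  4.72530839e-01, -7.51882385e-01,
        -7.17210706e+02],
       [-8.88035408e-01,  2.42383194e-01, -3.90696175e-01,
        -4.85387523e+02],
       [-2.37233723e-03,  8.47328150e-01,  5.31064383e-01,
         9.
[... 447 characters left out ...]
2005e+02],
       [-2.76488880e-03,  2.03246234e-01,  9.79123753e-01,
         1.28981365e+03],
       [ 0.00000000e+00,  0.00000000e+00,  0.00000000e+00,
         1.00000000e+00]])}
wrist {'K': array([[374.6642748 ,   0.        , 277.30559903],
       [  0.        , 374.6642748 , 212.99173808],
       [  0.        ,   0.        ,   1.        ]]), 'mount': array([[ 9.99998905e-01, -1.46847661e-03,  1.82696041e-04,
        -2.19344684e-01],
       [ 5.73036463e-04,  2.70449064e-01, -9.62734114e-01,
        -1.42758881e+02],
       [ 1.36434255e-03,  9.62733165e-01,  2.70449610e-01,
         6.84931701e+01],
       [ 0.00000000e+00,  0.00000000e+00,  0.00000000e+00,
         1.00000000e+00]])}
```

View pics/scene0.png

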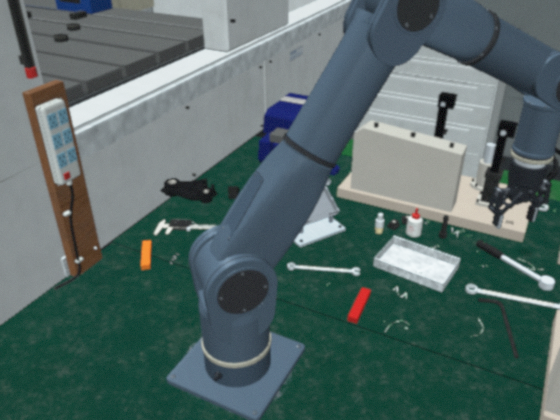

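View pics/top0.png

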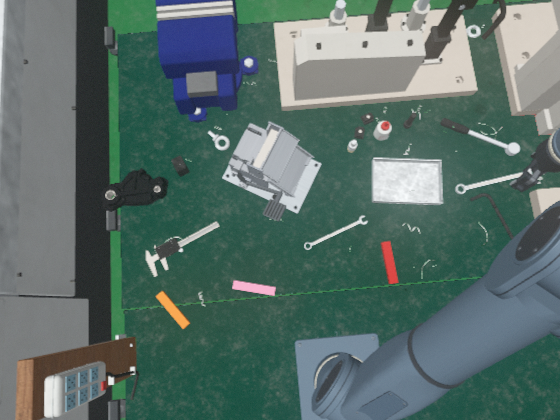

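View pics/wrist0.png

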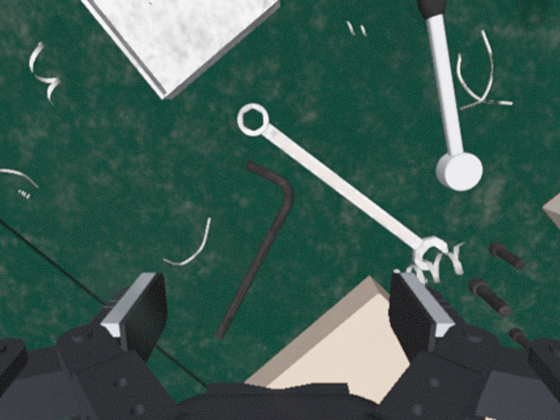

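```bash
cat > h.py <<'E'
import numpy as np, cv2
from scipy.spatial.transform import Rotation as R
from station import robot, vision
def rot(q): return R.from_quat([q[1],q[2],q[3],q[0]]).as_matrix()
def cam(n,st=None):
    i=vision.camera_info(n)
    if n=="wrist":
        st=st or robot.state(); T=np.eye(4); T[:3,:3]=rot(st["tcp_rot"]); T[:3,3]=st["eef_pos"]
        return i["K"],T@i["mount"]
    return i["K"],i["world_from_camera"]
def ray(c,u,v):
    K,T=c; d=np.array([(u-K[0,2])/K[0,0],-(v-K[1,2])/K[1,1],-1.]); return T[:3,3],T[:3,:3]@d
def onz(c,u,v,z):
    o,d=ray(c,u,v); return o+d*(z-o[2])/d[2]
def proj(c,P):
    K,T=c; p=np.linalg.inv(T)@np.append(P,1); p=p[:3]*[1,-1,-1]; q=K@p; return q[:2]/q[2]
def tri(obs):
    A=np.zeros((3,3));b=np.zeros(3)
    for c,u,v in obs:
        o,d=ray(c,u,v); d/=np.linalg.norm(d); M=np.eye(3)-np.outer(d,d); A+=M;b+=M@o
    return np.linalg.solve(A,b)
E
python3 - <<'E'
import cv2
t=cv2.imread("pics/top0.png"); cv2.imwrite("pics/t0z.png",cv2.resize(t[110:230,210:335],None,fx=6,fy=6*.8,interpolation=cv2.INTER_CUBIC)[:600,:800])
cv2.imwrite("pics/t0y.png",cv2.resize(t[140:220,360:460],None,fx=6,fy=6,interpolation=cv2.INTER_CUBIC))
s=cv2.imread("pics/scene0.png"); cv2.imwrite("pics/s0z.png",cv2.resize(s[160:300,220:480],None,fx=3,fy=3,interpolation=cv2.INTER_CUBIC))
E
```

```text
(no output)
```

View pics/t0z.png

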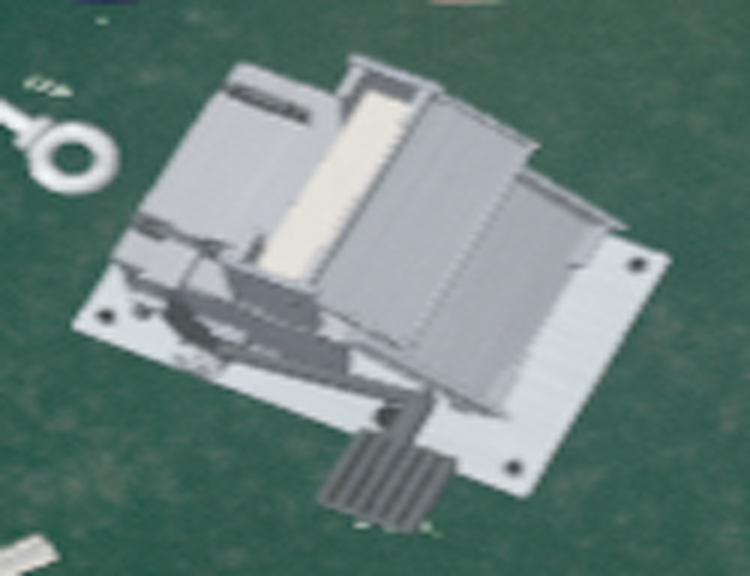

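View pics/s0z.png

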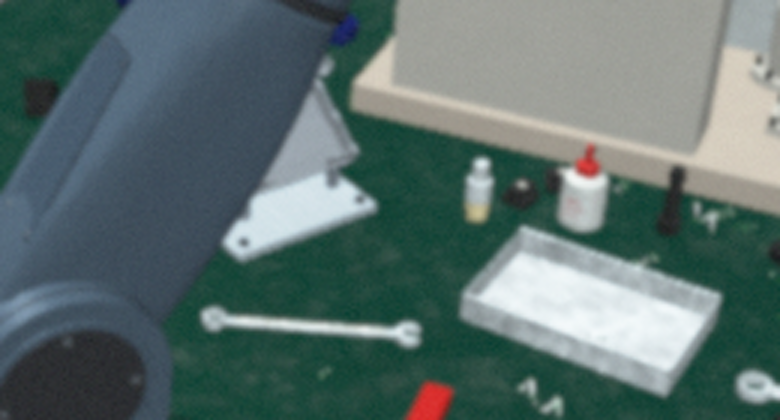

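View pics/t0y.png

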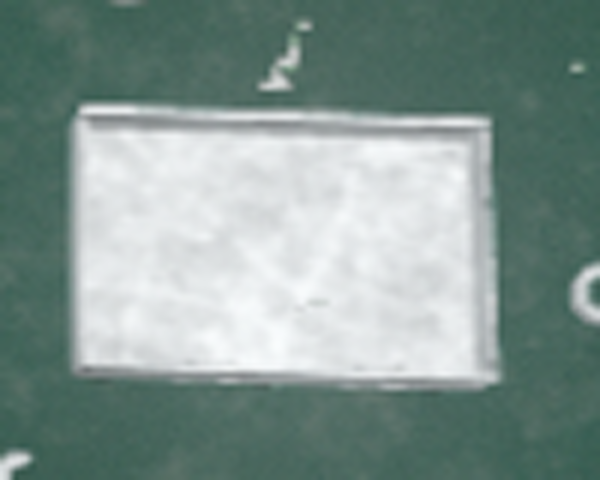

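```bash
python3 - <<'E'
from h import *
np.set_printoptions(precision=1,suppress=True)
c=cam("top")
f=lambda x,y:(210+x/6-.4,110+y/4.8-.4)
def P(n,x,y,z): p=onz(c,*f(x,y),z); print(n,p); return p
for z in (8,12):
    r=P("baseR",670,260,z);b=P("baseB",527,495,z);l=P("baseL",75,325,z)
    print(np.linalg.norm((r-b)[:2]),np.linalg.norm((l-b)[:2]), np.degrees(np.arctan2(*(l-b)[[1,0]])),np.degrees(np.arctan2(*(b-r)[[1,0]])))
P("tw -x-y",440,92,175);P("tw -x+y",322,292,175);P("tw+x-y",352,58,175)
# bar3 top z148 visible corners
P("b3",362,90,148);P("b3",412,102,148);P("b3",262,262,148);P("b3",305,278,148)
P("hood top R",535,147,145)
P("pad1",362,430,90);P("pad2",455,460,94);P("pad3",413,530,94);P("pad4",320,497,90)
g=lambda x,y:onz(c,360+x/6-.4,140+y/6-.4,28)
for p in [(80,105),(490,118),(497,382),(78,374)]: print("tray",g(*p))
print(rot(robot.state()["tcp_rot"]))
E
```

```text
baseR [616.5 -15.6   8. ]
baseB [473.5  70.2   8. ]
baseL [601.2 283.9   8. ]
166.76709724891566 248.87999772335792 59.144454626148054 149.03437658714083
baseR [615.3 -15.1  12. ]
baseB [472.7  70.5  12. ]
baseL [600.  283.4  12. ]
166.24668744583389 248.10334817591814 59.14445462614808 149.03437658714083
tw -x-y [670.2  95.5 175. ]
tw -x+y [560.  156.9 175. ]
tw+x-y [693.8 132.6 175. ]
b3 [685.6 129.6 148. ]
b3 [676.4 107.6 148. ]
b3 [588.1 182.6 148. ]
b3 [577.1 164.2 148. ]
hood top R [645.7  54.5 145. ]
pad1 [502.  146.7  90. ]
pad2 [479.6 105.7  94. ]
pad3 [440.8 128.4  94. ]
pad4 [464.5 169.1  90. ]
tray [ 617.1 -168.    28. ]
tray [ 592.2 -368.5   28. ]
tray [ 459.7 -350.2   28. ]
tray [ 481.8 -149.1   28. ]
[[ 0.7 -0.   0.7]
 [-0.7  0.   0.7]
 [-0.  -1.  -0. ]]
```

```bash
cat >> h.py <<'E'
np.set_printoptions(precision=2,suppress=True)
def go(x,y,z,yawdeg=None,st=None):
    st=st or robot.state(); M=rot(st["tcp_rot"]); d=M.T@(np.array([x,y,z])-st["eef_pos"])/10
    cur=np.degrees(np.arctan2(M[1,0],M[0,0])); t=0 if yawdeg is None else -(yawdeg-cur)/6
    print("pos",st["eef_pos"],"yaw %.1f tiltdir"%cur,M[:,1],"shift cm",d,"turn %.2f"%t,"t",round(st["clock"],2))
E
python3 -c "
from h import *
go(520,-60,300,59)"
```

```text
pos [ 479.16 -474.95  230.64] yaw -44.7 tiltdir [-0.  0. -1.] shift cm [-26.32  -6.9   32.34] turn -17.29 t 0.15
```

```bash
python3 -m crank '[[[-2.6,-1.5,3.2],-1.4,8],[[-6,-4,7],-2.8,6],[[-9,-6,10.5],-4.2,3],[[-12,-7,14],-5.6,0],[[-15,-7,18],-7,0]]' 60
python3 -c "
from h import *
go(520,-60,300,59)"
```

```text
clock: 0.65
eef_pos: [499.3, -244.4, 303.0]
tcp_rot: [-0.706, 0.707, -0.014, 0.016]
wrist_force: [1.6, -0.6, 0.3]
width: 21.9
pos [ 499.25 -244.41  302.97] yaw -2.5 tiltdir [ 0. -0. -1.] shift cm [ 1.28  0.27 18.51] turn -10.24 t 0.65
```

```bash
python3 -m crank '[[[0.5,0,4],-1.4,0],[[1,0,8],-2.8,0],[[1,0,12],-4.2,0],[[1,0,16],-5.6,0],[[1,0,18.5],-7,0]]'
python3 -c "
from h import *
st=robot.state(); cv2.imwrite('pics/w1.png',vision.camera('wrist')[:,:,::-1]); print(st)
cv2.imwrite('pics/s1.png',vision.camera('scene')[:,:,::-1])"
```

```text
clock: 1.15
eef_pos: [517.7, -58.0, 301.4]
tcp_rot: [0.665, -0.665, -0.241, 0.24]
wrist_force: [0.8, -0.3, -0.3]
width: 0.2
{'clock': 1.15, 'qpos': array([ 0.34,  0.3 , -0.42,  1.72,  0.13,  1.15,  0.57]), 'qd': array([-0.16,  0.01, -0.37,  0.04,  0.13,  0.01,  0.87]), 'effort': array([  0.95, -54.2 ,  -1.89, -28.26,  -0.29,   0.03,  -2.26]), 'eef_pos': array([517.7 , -57.95, 301.35]), 'tcp_rot': array([ 0.67, -0.66, -0.24,  0.24]), 'wrist_force': array([ 0.8 , -0.31, -0.27]), 'moment': array([-0.08,  0.02,  0.06]), 'width': 0.15544253260837362}
```

View pics/w1.png

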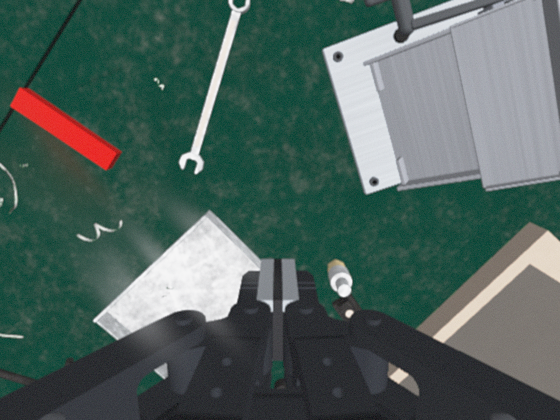

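View pics/s1.png

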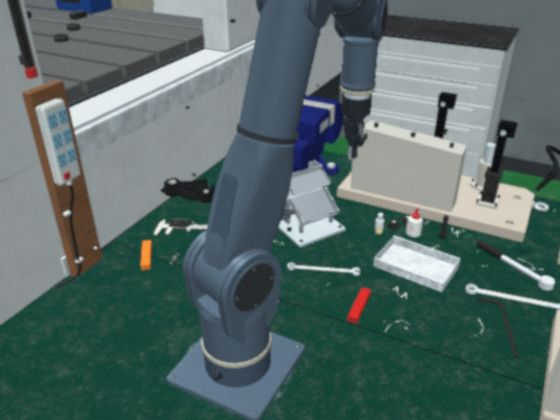

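```bash
python3 -c "
from h import *
go(505,70,270,59)"
```

```text
pos [517.93 -56.97 301.39] yaw 39.9 tiltdir [ 0.  0. -1.] shift cm [ 7.14  3.16 10.57] turn -3.19 t 1.25
```

```bash
python3 -m crank '[[[2.4,1.0,3.5],-1.2,0],[[5,2,7.5],-2.4,0],[[7.1,3.2,10.6],-3.2,0],[[7.1,3.2,10.6],-3.2,0],[[7.1,3.2,10.6],-3.2,0]]'
python3 -c "
from h import *
st=robot.state(); cv2.imwrite('pics/w2.png',vision.camera('wrist')[:,:,::-1]); np.save('w2.npy',cam('wrist',st)[1]); go(505,70,270,59,st);print(st['qpos'],st['qd'])"
```

```text
clock: 1.75
eef_pos: [505.7, 65.2, 268.9]
tcp_rot: [-0.617, 0.617, 0.345, -0.345]
wrist_force: [1.1, 0.1, -0.4]
width: 0.1
pos [505.7   65.25 268.88] yaw 58.4 tiltdir [-0. -0. -1.] shift cm [ 0.37 -0.11  0.31] turn -0.10 t 1.75
[ 0.17  0.33 -0.53  1.79  0.19  1.07  0.59] [ 0.03 -0.    0.03 -0.01  0.    0.    0.01]
```

View pics/w2.png

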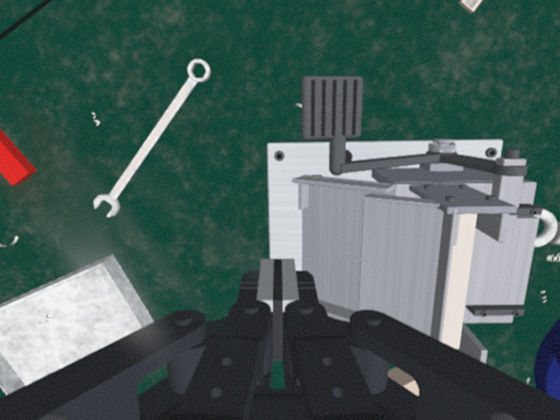

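```bash
python3 - <<'E'
from h import *
w=(vision.camera_info("wrist")["K"],np.load("w2.npy")); t=cam("top")
f=lambda x,y:(210+x/6-.4,110+y/4.8-.4)
def P(n,uw,ft):
    p=tri([(w,*uw),(t,*f(*ft))]); print(n,p, "reproj",proj(w,p)-uw,proj(t,p)-f(*ft)); return p
pad=P("pad",(332,107.5),(387.5,479))
b=P("base-x+y",(268,144),(527,495))
h=P("hood+y",(365,194),(408,347))
ce=P("cheek end+y",(295,180),(508,415))
P("b3 end-x",(452,213),(303,280))
x=np.array([np.cos(np.radians(59.1)),np.sin(np.radians(59.1)),0]);y=np.array([-x[1],x[0],0])
O=np.array([608,112,0])
for n,p in (("pad",pad),("base",b),("hood",h),("ce",ce)): print(n,(p-O)@x,(p-O)@y,p[2])
# lines in wrist for yaw: base edge
for a,c_ in (((268,144),(502,140)),):
    A,B=onz(w,*a,8),onz(w,*c_,8); print("yaw x",np.degrees(np.arctan2(*(B-A)[[1,0]])),np.linalg.norm(B-A),A,B)
E
python3 - <<'E'
import cv2
t=cv2.imread("pics/w2.png"); cv2.imwrite("pics/w2z.png",cv2.resize(t[125:325,260:530],None,fx=2.9,fy=2.9,interpolation=cv2.INTER_CUBIC))
E
```

```text
pad [469.01 137.73 106.13] reproj [-0.48 -0.08] [-0.11 -0.08]
base-x+y [473.87  71.69   5.36] reproj [-1.16  0.94] [-0.53  0.12]
hood+y [529.6  122.67 156.73] reproj [0.28 1.98] [-0.16  0.51]
cheek end+y [515.31  78.37  44.98] reproj [-1.43  1.2 ] [-0.62  0.16]
b3 end-x [568.72 165.59 167.24] reproj [-0.22  2.15] [-0.28  0.48]
pad -49.301931556846874 132.4711294443332 106.13385364822015
base -103.47105253545512 94.39629771720689 5.358952596800977
hood -31.109420288212885 72.7501532326628 156.72642921446888
ce -76.4560416567157 62.266973904080125 44.97880036880892
yaw x 59.4409099271001 248.38687410999395 [473.49  73.46   8.  ] [599.78 287.35   8.  ]
```

View pics/w2z.png

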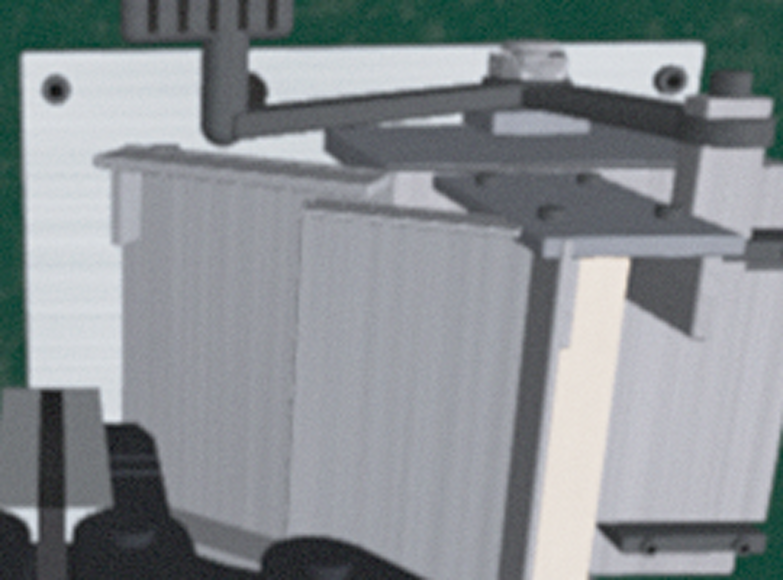

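```bash
python3 - <<'E'
from h import *
w=(vision.camera_info("wrist")["K"],np.load("w2.npy")); t=cam("top")
f=lambda x,y:(210+x/6-.4,110+y/4.8-.4)
x=np.array([np.cos(np.radians(59.2)),np.sin(np.radians(59.2)),0]);y=np.array([-x[1],x[0],0])
O=np.array([608,112,0])
F=lambda p:np.array([(p-O)@x,(p-O)@y,p[2]])
for n,uw,ft,zs in (("pad",(332,107.5),(387.5,479),(94,)),("hood",(365,194),(408,347),(100,115,130,145)),("cheekend",(295,180),(508,415),(25,35,45)),("cheekend-y",None,(622,226),(25,35,45)),("hood-y",None,(520,172),(100,115,130,145)),("tower-x+y",None,(322,292),(150,160,175)),("tower-x-y",None,(440,92),(150,160,175)),("b3a",(452,213),(303,280),(148,)),("b3b",None,(412,102),(148,)),("b3c",None,(362,90),(148,)),("floor end+y",(302,209),None,(20,30,40))):
  for z in zs:
    print(n,z, "W",F(onz(w,*uw,z)) if uw else None,"T",F(onz(t,*f(*ft),z)) if ft else None)
E
```

```text
pad 94 W [-46.98 132.47  94.  ] T [-48.13 130.41  94.  ]
hood 100 W [-17.81  61.15 100.  ] T [-23.39  57.46 100.  ]
hood 115 W [-21.36  64.61 115.  ] T [-25.33  61.14 115.  ]
hood 130 W [-24.92  68.06 130.  ] T [-27.28  64.82 130.  ]
hood 145 W [-28.47  71.52 145.  ] T [-29.23  68.51 145.  ]
cheekend 25 W [-74.02  59.82  25.  ] T [-76.15  56.57  25.  ]
cheekend 35 W [-74.48  61.71  35.  ] T [-76.95  58.89  35.  ]
cheekend 45 W [-74.93  63.6   45.  ] T [-77.76  61.2   45.  ]
cheekend-y 25 W None T [-75.53 -76.77  25.  ]
cheekend-y 35 W None T [-76.34 -73.4   35.  ]
cheekend-y 45 W None T [-77.15 -70.04  45.  ]
hood-y 100 W None T [-24.54 -60.92 100.  ]
hood-y 115 W None T [-26.48 -55.75 115.  ]
hood-y 130 W None T [-28.41 -50.57 130.  ]
hood-y 145 W None T [-30.34 -45.4  145.  ]
tower-x+y 150 W None T [ 18.29  57.79 150.  ]
tower-x+y 160 W None T [ 16.57  60.35 160.  ]
tower-x+y 175 W None T [ 13.99  64.19 175.  ]
tower-x-y 150 W None T [ 22.06 -71.15 150.  ]
tower-x-y 160 W None T [ 20.31 -67.47 160.  ]
tower-x-y 175 W None T [ 17.68 -61.93 175.  ]
b3a 148 W [ 35.15  57.16 148.  ] T [ 29.33  54.7  148.  ]
b3b 148 W None T [ 31.25 -60.98 148.  ]
b3c 148 W None T [ 54.85 -57.67 148.  ]
floor end+y 20 W [-66.21  26.94  20.  ] T None
floor end+y 30 W [-66.86  29.65  30.  ] T None
floor end+y 40 W [-67.51  32.36  40.  ] T None
```

```bash
python3 -c "
from h import *
go(470.7,138.5,112,59.2)"
python3 -m crank '[[[1.5,1,3],-0.1,0],[[3,4,6],-0.1,0],[[4.4,8,6.8],-0.1,0],[[4.4,12,6.8],-0.1,0],[[4.4,15,6.8],-0.1,0]]'
python3 -c "
from h import *
st=robot.state(); cv2.imwrite('pics/w3.png',vision.camera('wrist')[:,:,::-1]); np.save('w3.npy',cam('wrist',st)[1]); go(470.7,138.5,112,59.2,st)"
```

```text
pos [506.06  64.24 269.1 ] yaw 58.3 tiltdir [-0. -0. -1.] shift cm [ 4.47 15.7   6.91] turn -0.15 t 1.8
clock: 2.3
eef_pos: [471.1, 137.0, 117.5]
tcp_rot: [-0.616, 0.616, 0.347, -0.348]
wrist_force: [-0.2, -0.4, -0.0]
width: 0.1
pos [471.08 137.   117.52] yaw 58.9 tiltdir [-0. -0. -1.] shift cm [0.11 0.55 0.11] turn -0.06 t 2.3
```

View pics/w3.png

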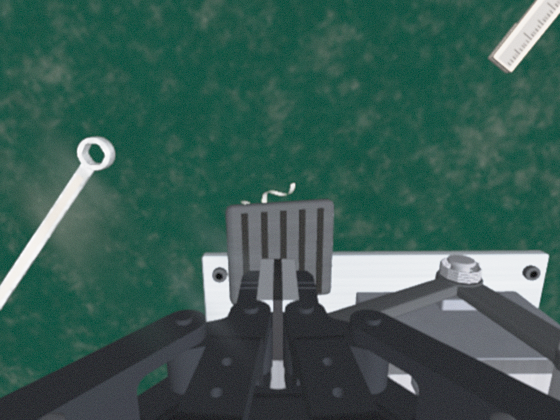

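```bash
python3 -m crank '[[[0,1.5,0],0,0],[[0,2.5,0],0,0],[[-0.4,3.4,0],0,0],[[-0.8,4.3,0],0,0],[[-1.2,5.2,0],0,0]]'
python3 -m crank '[[[-0.2,0.7,0],0,0],[[-0.4,1.4,0],0,0],[[-0.5,2.0,0],0,0],[[-0.6,2.5,0],0,0],[[-0.6,2.8,0],0,0]]'
```

```text
clock: 2.85
eef_pos: [466.4, 128.1, 68.7]
tcp_rot: [-0.615, 0.616, 0.349, -0.347]
wrist_force: [-0.1, 2.1, 13.8]
width: -0.3
clock: 3.35
eef_pos: [463.5, 122.8, 40.6]
tcp_rot: [-0.615, 0.616, 0.349, -0.347]
wrist_force: [-1.0, -0.0, 14.1]
width: -0.1
```

```bash
python3 -m crank '[[[0,0.2,0],0,0],[[0,0.3,0],0,0],[[0,0.4,0],0,0],[[0,0.5,0],0,0],[[0,0.6,0],0,0]]'
```

```text
clock: 3.85
eef_pos: [463.2, 122.3, 34.7]
tcp_rot: [-0.615, 0.616, 0.348, -0.347]
wrist_force: [-1.2, -1.9, 13.9]
width: 0.1
```

```bash
python3 -m crank '[[[0,0.1,0],0,0],[[0,0.2,0],0,0],[[0,0.3,0],0,0],[[0,0.3,0],0,0],[[0,0.3,0],0,0]]'; python3 -c "
from h import *
cv2.imwrite('pics/t4.png',vision.camera('top')[:,:,::-1]);t=cv2.imread('pics/t4.png'); cv2.imwrite('pics/t4z.png',cv2.resize(t[110:230,210:335],None,fx=6,fy=6*.8,interpolation=cv2.INTER_CUBIC))"
```

```text
clock: 4.35
eef_pos: [463.3, 122.2, 32.7]
tcp_rot: [-0.615, 0.617, 0.349, -0.347]
wrist_force: [-6.0, -1.6, 29.7]
width: -0.2
```

View pics/t4z.png

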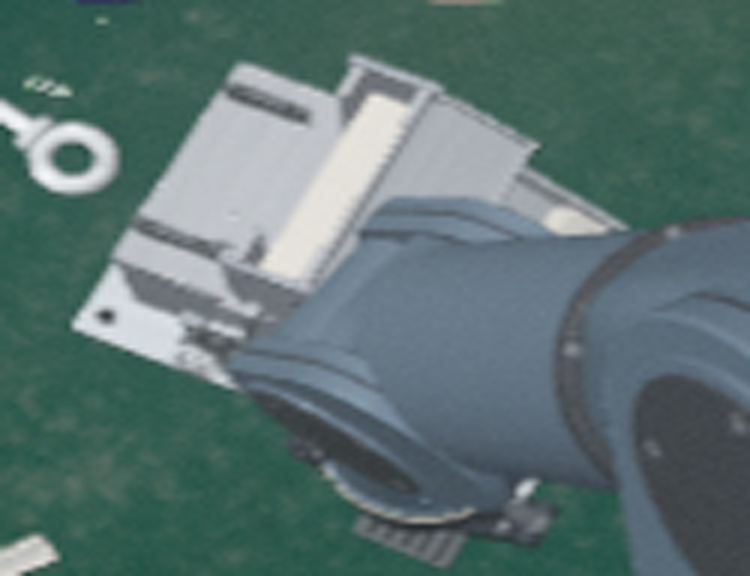

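Stop reached (force jumped to 30 N at 33 mm), and the bar's pale end is visible in the chute at about (306,156) in the top view. Releasing.

```bash
python3 -m crank '[[[0,-1,0],0,0],[[0.2,-2.2,0],0,0],[[0.5,-3.4,0],0,0],[[0.9,-4.6,0],0,0],[[1.3,-5.8,0],0,0]]'
python3 -m crank '[[[0.3,-1.2,0],0,0],[[0.6,-3,0],0,0],[[-1,-7,-2],0,0],[[-3,-12,-4],0,0],[[-4,-16,-5],0,0]]'
python3 -c "
from h import *
st=robot.state(); cv2.imwrite('pics/w5.png',vision.camera('wrist')[:,:,::-1]); np.save('w5.npy',cam('wrist',st)[1]); print(st['eef_pos'],st['qd'],st['qpos'])"
```

```text
clock: 4.9
eef_pos: [470.5, 134.8, 90.2]
tcp_rot: [-0.615, 0.616, 0.349, -0.346]
wrist_force: [2.3, 3.3, 2.8]
width: 0.2
clock: 5.4
eef_pos: [490.8, 71.9, 250.4]
tcp_rot: [-0.616, 0.616, 0.347, -0.348]
wrist_force: [2.7, -0.6, -0.6]
width: -0.2
[490.78  71.86 250.44] [ 0.55 -0.5  -0.15 -0.74 -0.44  1.12  0.78] [ 0.18  0.33 -0.57  1.86  0.21  1.02  0.56]
```

View pics/w5.png

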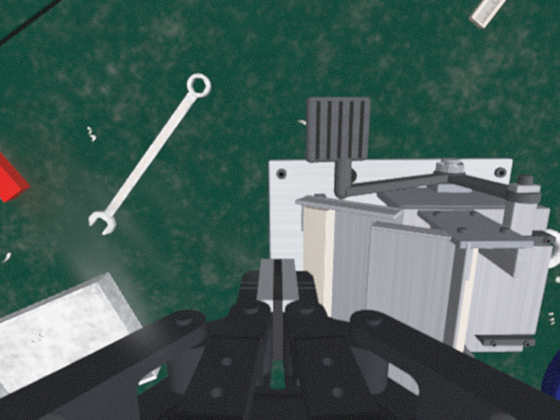

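```bash
python3 -c "
from h import *
go(320,420,480,59.0)"
```

```text
pos [494.42  70.25 257.51] yaw 58.7 tiltdir [ 0.01 -0.   -1.  ] shift cm [ 20.94 -22.44  32.87] turn -0.05 t 5.45
```

```bash
python3 -m crank '[[[0,-4,2],0,0],[[2,-7.5,5],0,0],[[5,-10.5,8],0,0],[[8,-13,11.5],0,0],[[11,-15,15],0,0]]'
python3 -m crank '[[[3,-2,4],0,0],[[6,-4,8],0,0],[[9,-6,12],0,0],[[10,-7.5,16],0,0],[[10,-8,18],0,0]]'
python3 -c "
from h import *
st=robot.state();print(st['qpos']); go(320,420,480,59.0)"
```

```text
clock: 5.95
eef_pos: [419.8, 242.1, 398.9]
tcp_rot: [-0.616, 0.616, 0.348, -0.346]
wrist_force: [0.6, 0.4, 0.0]
width: 0.1
clock: 6.45
eef_pos: [314.5, 422.7, 478.4]
tcp_rot: [0.616, -0.614, -0.35, 0.349]
wrist_force: [-0.4, -0.5, -0.7]
width: -0.1
[-0.48  0.29 -0.77  1.32  0.2   1.61 -0.19]
pos [314.51 422.73 478.38] yaw 59.2 tiltdir [-0.  0. -1.] shift cm [ 0.05 -0.16 -0.61] turn 0.03 t 6.45
```

```bash
python3 -m crank '[[[0,-4,0],0,0],[[0,-8,0],0,0],[[0,-12,0],0,0],[[0,-16,0],0,0],[[0,-20,0],0,0]]'
python3 -c "
from h import *
st=robot.state();print(st['qpos']); go(314,423,680,59.0)"
```

```text
clock: 6.95
eef_pos: [321.2, 421.4, 600.3]
tcp_rot: [-0.612, 0.62, 0.338, -0.356]
wrist_force: [0.5, 1.1, -2.0]
width: -0.2
[-0.81  0.3  -0.34  0.92  0.1   1.96 -0.07]
pos [321.23 421.4  600.32] yaw 58.8 tiltdir [-0.02 -0.02 -1.  ] shift cm [-0.46 -7.96  0.72] turn -0.04 t 6.95
```

```bash
python3 -m crank '[[[0,-5,0],0,0],[[0,-10,0],0,0],[[0,-12,0],0,0],[[0,-15,0],0,0],[[0,-15,0],0,0]]'
python3 -c "
from h import *
st=robot.state();print(st['qpos'],st['qd']); go(314,423,680,59.0)"
```

```text
clock: 7.45
eef_pos: [311.2, 407.9, 643.2]
tcp_rot: [0.62, -0.613, -0.355, 0.338]
wrist_force: [-0.5, 0.0, -1.0]
width: 0.2
[-1.22  0.27  0.35  0.88 -0.1   1.99  0.1 ] [-0.1  -0.07  0.09  0.06 -0.01 -0.    0.01]
pos [311.17 407.9  643.16] yaw 58.7 tiltdir [ 0.02  0.02 -1.  ] shift cm [ 1.53 -3.65  0.53] turn -0.05 t 7.45
```

```bash
python3 -m crank '[[[15,-50,0],0,0],[[15,-50,0],0,0],[[15,-50,0],0,0],[[15,-50,0],0,0],[[15,-50,0],0,0]]'
python3 -c "
from h import *
st=robot.state();print(st['qpos'],st['qd']); go(314,423,680,59.0)"
```

```text
clock: 7.95
eef_pos: [313.3, 421.6, 660.6]
tcp_rot: [0.626, -0.605, -0.371, 0.322]
wrist_force: [-0.0, -0.6, -0.5]
width: 0.3
[-1.23  0.27  0.35  0.82 -0.1   1.99  0.09] [-0.01  0.02  0.01 -0.02 -0.01 -0.   -0.01]
pos [313.3  421.56 660.56] yaw 58.8 tiltdir [ 0.05  0.06 -1.  ] shift cm [ 0.31 -1.93 -0.  ] turn -0.04 t 7.95
```

```bash
python3 -m crank '[[[0,4,0],0,0],[[0,8,0],0,0],[[0,10,0],0,0],[[0,10,0],0,0],[[0,10,0],0,0]]'
python3 -c "
from h import *
st=robot.state();print(st['qpos'],st['qd']); go(314,423,680,59.0)"
```

```text
clock: 8.45
eef_pos: [317.8, 427.6, 562.1]
tcp_rot: [0.626, -0.605, -0.372, 0.322]
wrist_force: [0.2, -1.2, 0.4]
width: -0.5
[-1.26  0.21  0.34  1.17 -0.07  1.7   0.08] [-0.   -0.01  0.01 -0.04 -0.    0.   -0.  ]
pos [317.85 427.64 562.13] yaw 58.8 tiltdir [ 0.05  0.06 -1.  ] shift cm [  0.31 -11.8   -0.01] turn -0.03 t 8.45
```

```bash
python3 -m crank '[[[20,-80,0],0,0],[[20,-80,0],0,0],[[20,-80,0],0,0],[[20,-80,0],0,0],[[20,-80,0],0,0]]'
python3 -m crank '[[[50,-80,0],0,0],[[50,-80,0],0,0],[[50,-80,0],0,0],[[50,-80,0],0,0],[[50,-80,0],0,0]]'
python3 -c "
from h import *
st=robot.state();print(st['qpos'],st['qd']); go(314,423,680,59.0)"
```

```text
clock: 8.95
eef_pos: [318.0, 436.2, 681.1]
tcp_rot: [0.634, -0.596, -0.389, 0.303]
wrist_force: [-0.4, 0.1, -0.5]
width: -0.1
clock: 9.45
eef_pos: [307.8, 468.4, 738.6]
tcp_rot: [0.641, -0.573, -0.445, 0.251]
wrist_force: [0.5, 0.5, 0.1]
width: -0.4
[-1.06  0.27 -0.13  0.6   0.14  1.99 -0.06] [ 0.46 -0.4  -2.15 -0.43  1.34  0.01 -0.62]
pos [307.84 468.39 738.58] yaw 60.1 tiltdir [ 0.19  0.22 -0.96] shift cm [-5.14  4.73 -2.54] turn 0.19 t 9.45
```

```bash
python3 -m crank '[[[50,-80,0],0,0],[[50,-80,0],0,0],[[50,-80,0],0,0],[[50,-80,0],0,0],[[50,-80,0],0,0]]'
python3 -c "
from h import *
st=robot.state();print(st['qpos'],st['qd']); go(314,423,680,59.0);print(rot(st['tcp_rot']))"
```

```text
clock: 9.95
eef_pos: [306.1, 477.6, 767.5]
tcp_rot: [0.648, -0.558, -0.464, 0.23]
wrist_force: [-0.0, -0.9, -0.2]
width: 0.3
[-1.34  0.29  0.48  0.53 -0.14  1.99  0.06] [-0.03 -0.   -0.02 -0.01 -0.   -0.   -0.02]
pos [306.11 477.57 767.49] yaw 60.4 tiltdir [ 0.22  0.27 -0.94] shift cm [-7.11  6.89 -2.99] turn 0.24 t 9.95
[[ 0.46  0.22 -0.86]
 [ 0.82  0.27  0.51]
 [ 0.34 -0.94 -0.05]]
```

```bash
python3 -m crank '[[[80,-60,0],0,0],[[80,-60,0],0,0],[[80,-60,0],0,0],[[80,-60,0],0,0],[[80,-60,0],0,0]]'
python3 -m crank '[[[80,-60,0],0,0],[[80,-60,0],0,0],[[80,-60,0],0,0],[[80,-60,0],0,0],[[80,-60,0],0,0]]'
python3 -c "
from h import *
st=robot.state();print(st['qpos'],st['qd']); go(314,423,680,59.0);print(rot(st['tcp_rot']))"
```

```text
clock: 10.45
eef_pos: [330.7, 532.4, 769.3]
tcp_rot: [0.654, -0.546, -0.479, 0.213]
wrist_force: [-0.2, 0.4, 0.6]
width: -0.4
clock: 10.95
eef_pos: [340.6, 563.0, 778.0]
tcp_rot: [0.658, -0.534, -0.493, 0.195]
wrist_force: [0.3, 0.4, 0.4]
width: -0.1
[-1.25  0.45  0.5   0.26 -0.27  1.99  0.04] [ 0.01  0.07  0.04 -0.07 -0.06  0.   -0.02]
pos [340.63 563.01 777.99] yaw 60.8 tiltdir [ 0.27  0.35 -0.9 ] shift cm [-16.46   3.11  -4.31] turn 0.30 t 10.95
[[ 0.44  0.27 -0.86]
 [ 0.78  0.35  0.51]
 [ 0.44 -0.9  -0.06]]
```

```bash
python3 -m crank '[[[30,-60,18],0,0],[[30,-60,18],0,0],[[30,-60,18],0,0],[[30,-60,18],0,0],[[30,-60,18],0,0]]'
python3 -c "
from h import *
st=robot.state();print(st['qpos'],st['qd']); go(314,423,680,59.0);print(rot(st['tcp_rot']))"
```

```text
clock: 11.45
eef_pos: [257.5, 541.0, 820.6]
tcp_rot: [0.664, -0.521, -0.507, 0.178]
wrist_force: [-0.3, 0.2, 0.1]
width: -0.2
[-1.48  0.35  0.61  0.33 -0.21  1.99 -0.04] [-0.43 -0.14  0.21  0.18  0.12 -0.   -0.12]
pos [257.53 540.95 820.61] yaw 61.0 tiltdir [ 0.29  0.39 -0.87] shift cm [-13.47   9.26 -10.08] turn 0.34 t 11.45
[[ 0.42  0.29 -0.86]
 [ 0.76  0.39  0.51]
 [ 0.49 -0.87 -0.06]]
```

```bash
python3 -m crank '[[[30,-60,25],0,0],[[30,-60,25],0,0],[[30,-60,25],0,0],[[30,-60,25],0,0],[[30,-60,25],0,0]]'
python3 -c "
from h import *
st=robot.state();print(st['qpos'],st['qd']); go(314,423,680,59.0);print(rot(st['tcp_rot']))"
```

```text
clock: 11.95
eef_pos: [170.7, 529.8, 849.0]
tcp_rot: [0.669, -0.506, -0.519, 0.163]
wrist_force: [0.2, -0.3, -0.5]
width: -0.2
[-1.79  0.3   0.82  0.37 -0.18  1.99 -0.13] [-0.57 -0.07  0.35  0.14  0.08 -0.   -0.15]
pos [170.73 529.84 848.96] yaw 61.3 tiltdir [ 0.31  0.44 -0.85] shift cm [-11.05  14.05 -16.89] turn 0.38 t 11.95
[[ 0.41  0.31 -0.86]
 [ 0.74  0.44  0.51]
 [ 0.53 -0.85 -0.05]]
```

```bash
python3 -m crank '[[[30,-60,20],0,0],[[30,-60,20],0,0],[[30,-60,20],0,0],[[30,-60,20],0,0],[[30,-60,20],0,0]]'
python3 -c "
from h import *
st=robot.state();print(st['qpos'],st['qd']); go(420,260,420,59.0);M=rot(st['tcp_rot']);print(M)
a=np.radians(59.2);c,s=np.cos(np.radians(35)),np.sin(np.radians(35))
xf=np.array([np.cos(a),np.sin(a),0]);X=c*xf+[0,0,s];Y=s*xf-[0,0,c];D=np.c_[X,Y,np.cross(X,Y)];print(D);print('err rotvec tool deg',np.degrees(R.from_matrix(M.T@D).as_rotvec()))"
```

```text
clock: 12.45
eef_pos: [106.8, 509.0, 873.1]
tcp_rot: [0.676, -0.489, -0.531, 0.148]
wrist_force: [-0.0, -0.5, 0.8]
width: 0.1
[-2.1   0.27  1.05  0.4  -0.16  1.99 -0.19] [-0.54 -0.03  0.41  0.12  0.04  0.   -0.09]
pos [106.83 509.   873.08] yaw 61.5 tiltdir [ 0.32  0.48 -0.82] shift cm [-31.61  35.19 -37.64] turn 0.41 t 12.45
[[ 0.39  0.32 -0.86]
 [ 0.72  0.48  0.5 ]
 [ 0.57 -0.82 -0.04]]
[[ 0.42  0.29 -0.86]
 [ 0.7   0.49  0.51]
 [ 0.57 -0.82  0.  ]]
err rotvec tool deg [ 1.68  1.85 -0.02]
```

```bash
python3 -c "
from h import *
for p in [(250,450,720),(380,330,560),(460,200,430),(520,50,320),(530,-10,260)]: go(*p)"
```

```text
pos [106.83 509.   873.08] yaw 61.5 tiltdir [ 0.32  0.48 -0.82] shift cm [ -7.41  14.28 -14.68] turn 0.00 t 12.45
pos [106.83 509.   873.08] yaw 61.5 tiltdir [ 0.32  0.48 -0.82] shift cm [-20.12  25.79 -31.26] turn 0.00 t 12.45
pos [106.83 509.   873.08] yaw 61.5 tiltdir [ 0.32  0.48 -0.82] shift cm [-33.79  32.78 -44.15] turn 0.00 t 12.45
pos [106.83 509.   873.08] yaw 61.5 tiltdir [ 0.32  0.48 -0.82] shift cm [-48.54  36.54 -56.41] turn 0.00 t 12.45
pos [106.83 509.   873.08] yaw 61.5 tiltdir [ 0.32  0.48 -0.82] shift cm [-55.9   38.9  -60.04] turn 0.00 t 12.45
```

```bash
python3 -m crank '[[[-1.7,3.3,-3.3],0.3,0],[[-3.5,6.5,-6.7],0.3,0],[[-5.5,10.3,-10.5],0.3,0],[[-7.4,14.3,-14.7],0.3,0],[[-10,16.5,-18],0.3,0]]'
python3 -c "
from h import *
st=robot.state();print(st['qpos'],st['qd'])
for p in [(380,330,560),(460,200,430),(520,50,320),(530,-10,260)]: go(*p)"
```

```text
clock: 12.95
eef_pos: [205.3, 458.1, 768.6]
tcp_rot: [0.683, -0.491, -0.523, 0.141]
wrist_force: [3.4, 1.6, -1.9]
width: -0.2
[-2.72 -0.21  0.86  1.08  0.62  1.71 -0.56] [-0.05 -1.54 -1.96  1.81  1.98 -0.33 -1.26]
pos [205.29 458.07 768.57] yaw 59.6 tiltdir [ 0.32  0.48 -0.82] shift cm [-13.82  16.51 -21.  ] turn 0.00 t 12.95
pos [205.29 458.07 768.57] yaw 59.6 tiltdir [ 0.32  0.48 -0.82] shift cm [-27.16  23.47 -34.25] turn 0.00 t 12.95
pos [205.29 458.07 768.57] yaw 59.6 tiltdir [ 0.32  0.48 -0.82] shift cm [-41.59  27.19 -46.89] turn 0.00 t 12.95
pos [205.29 458.07 768.57] yaw 59.6 tiltdir [ 0.32  0.48 -0.82] shift cm [-48.86  29.54 -50.71] turn 0.00 t 12.95
```

```bash
python3 -m crank '[[[-2.7,3.3,-4.2],0,0],[[-5.5,6.6,-8.4],0,0],[[-8.2,9.9,-12.6],0,0],[[-11,13.2,-16.8],0,0],[[-13.8,16.5,-21],0,0]]'
python3 -c "
from h import *
st=robot.state();print(st['qpos'],st['qd'])
for p in [(380,330,560),(460,200,430),(520,50,320),(530,-10,260)]: go(*p)"
```

```text
clock: 13.45
eef_pos: [326.2, 368.6, 625.4]
tcp_rot: [0.684, -0.491, -0.521, 0.141]
wrist_force: [0.2, 0.9, 0.0]
width: 0.4
[-2.01 -0.33  0.64  1.56  0.42  1.27 -0.32] [ 1.56  0.02 -0.02  0.85 -0.74 -1.12  1.05]
pos [326.21 368.63 625.36] yaw 59.4 tiltdir [ 0.32  0.48 -0.82] shift cm [-4.23  5.21 -6.44] turn 0.00 t 13.45
pos [326.21 368.63 625.36] yaw 59.4 tiltdir [ 0.32  0.48 -0.82] shift cm [-17.52  12.18 -19.74] turn 0.00 t 13.45
pos [326.21 368.63 625.36] yaw 59.4 tiltdir [ 0.32  0.48 -0.82] shift cm [-31.9   15.92 -32.44] turn 0.00 t 13.45
pos [326.21 368.63 625.36] yaw 59.4 tiltdir [ 0.32  0.48 -0.82] shift cm [-39.16  18.28 -36.28] turn 0.00 t 13.45
```

```bash
python3 -m crank '[[[-3,3.5,-4],0,0],[[-6,6,-8],0,0],[[-10,8.2,-12],0,0],[[-14,10.3,-16],0,0],[[-17.5,12.2,-19.7],0,0]]'
python3 -c "
from h import *
st=robot.state();print(st['qpos'],st['qd'])
for p in [(460,200,430),(520,50,320),(530,-10,260)]: go(*p)"
```

```text
clock: 13.95
eef_pos: [442.6, 225.1, 456.5]
tcp_rot: [0.684, -0.492, -0.52, 0.141]
wrist_force: [0.5, 1.0, 0.2]
width: -0.1
[-1.62 -0.33  0.94  1.93  0.09  0.82  0.35] [ 0.06  0.    1.16  0.55 -0.55 -0.67  1.43]
pos [442.61 225.05 456.54] yaw 59.2 tiltdir [ 0.32  0.48 -0.82] shift cm [-2.56  1.54 -2.73] turn 0.00 t 13.95
pos [442.61 225.05 456.54] yaw 59.2 tiltdir [ 0.32  0.48 -0.82] shift cm [-16.91   5.31 -15.45] turn 0.00 t 13.95
pos [442.61 225.05 456.54] yaw 59.2 tiltdir [ 0.32  0.48 -0.82] shift cm [-24.15   7.69 -19.3 ] turn 0.00 t 13.95
```

```bash
python3 -m crank '[[[-3,1.5,-3],0,0],[[-6,2.5,-6],0,0],[[-10,3.5,-10],0,0],[[-13.5,4.5,-13],0,0],[[-17,5.3,-15.5],0,0]]'
python3 -c "
from h import *
st=robot.state();print(st['qpos'],st['qd'])
for p in [(520,50,320),(530,-10,260)]: go(*p)"
```

```text
clock: 14.45
eef_pos: [498.1, 64.4, 338.0]
tcp_rot: [0.676, -0.496, -0.527, 0.141]
wrist_force: [0.3, -1.4, -0.5]
width: -0.2
[-1.72 -0.34  1.56  2.07 -0.19  0.67  1.08] [ 0.87 -0.02  0.08  0.43 -0.23 -0.16  0.81]
pos [498.07  64.37 338.03] yaw 60.5 tiltdir [ 0.33  0.47 -0.82] shift cm [-1.17  1.53 -2.53] turn 0.00 t 14.45
pos [498.07  64.37 338.03] yaw 60.5 tiltdir [ 0.33  0.47 -0.82] shift cm [-8.48  3.96 -6.23] turn 0.00 t 14.45
```

```bash
python3 -c "
from h import *
for p in [(560,0,350),(640,-80,350)]: go(*p,59.2)"
```

```text
pos [498.07  64.37 338.03] yaw 60.5 tiltdir [ 0.33  0.47 -0.82] shift cm [-1.4  -1.94 -8.69] turn 0.21 t 14.45
pos [498.07  64.37 338.03] yaw 60.5 tiltdir [ 0.33  0.47 -0.82] shift cm [ -3.88  -3.03 -19.67] turn 0.21 t 14.45
```

```bash
python3 -m crank '[[[-0.7,-1,-4],0,0],[[-1.4,-2,-8],0,0],[[-2.2,-2.4,-12],0,0],[[-3,-2.8,-16],0,0],[[-3.9,-3,-19.7],0,0]]'
python3 -c "
from h import *
st=robot.state();print(st['qpos'],st['qd'])
for p in [(520,50,320),(530,-10,260)]: go(*p,59.2)"
```

```text
clock: 14.95
eef_pos: [520.0, -19.8, 394.6]
tcp_rot: [0.668, -0.515, -0.522, 0.129]
wrist_force: [0.5, 0.1, 0.6]
width: 0.2
[-1.59 -0.34  1.57  1.9  -0.17  0.87  1.15] [ 0.15  0.   -0.   -0.21 -0.02  0.28  0.11]
pos [520.  -19.8 394.6] yaw 59.3 tiltdir [ 0.36  0.44 -0.82] shift cm [0.74 9.19 4.41] turn 0.01 t 14.95
pos [520.  -19.8 394.6] yaw 59.3 tiltdir [ 0.36  0.44 -0.82] shift cm [-6.48 11.86  0.71] turn 0.01 t 14.95
```

```bash
python3 -c "
from h import *
for p in [(560,120,560),(600,200,720)]: go(*p,59.2)"
```

```text
pos [520.  -19.8 394.6] yaw 59.3 tiltdir [ 0.36  0.44 -0.82] shift cm [20.94 -6.03  3.18] turn 0.01 t 14.95
pos [520.  -19.8 394.6] yaw 59.3 tiltdir [ 0.36  0.44 -0.82] shift cm [ 37.33 -14.24   3.1 ] turn 0.01 t 14.95
```

```bash
python3 -m crank '[[[5,-1.5,1],0,0],[[10,-3,2],0,0],[[15,-4.5,3],0,0],[[20,-6,3],0,0],[[24,-8,3],0,0]]'
python3 -c "
from h import *
st=robot.state();print(st['qpos'],st['qd'])
for p in [(600,200,720)]: go(*p,59.2)"
```

```text
clock: 15.45
eef_pos: [565.4, 131.5, 589.2]
tcp_rot: [0.667, -0.516, -0.521, 0.13]
wrist_force: [-0.3, -0.0, 0.7]
width: 0.1
[-1.89 -0.22  1.55  1.43 -0.1   1.2   0.73] [-1.45 -0.4   0.16 -1.32  1.09  0.82 -1.5 ]
pos [565.43 131.49 589.2 ] yaw 59.2 tiltdir [ 0.36  0.43 -0.82] shift cm [13.68 -6.54 -0.07] turn 0.01 t 15.45
```

```bash
python3 -m crank '[[[5,-3,0],0,0],[[10,-6,0],0,0],[[15,-9,0],0,0],[[20,-12,-3],0,0],[[25,-15,-6],0,0]]'
python3 -c "
from h import *
st=robot.state();print(st['qpos'],st['qd'])
for p in [(600,200,720)]: go(*p,59.2)"
```

```text
clock: 15.95
eef_pos: [574.6, 198.1, 775.9]
tcp_rot: [0.661, -0.516, -0.532, 0.114]
wrist_force: [0.7, 0.3, 0.7]
width: -0.1
[-2.47 -0.34  1.57  0.81  0.31  1.66  0.35] [-0.47 -0.01  0.02 -0.72  0.34  0.56 -0.16]
pos [574.63 198.14 775.86] yaw 59.7 tiltdir [ 0.4   0.44 -0.8 ] shift cm [-2.11  5.58 -1.43] turn 0.09 t 15.95
```

```bash
python3 -c "
from h import *
for p in [(450,370,830),(330,560,800)]: go(*p,59.2)"
```

```text
pos [574.63 198.14 775.86] yaw 59.7 tiltdir [ 0.4   0.44 -0.8 ] shift cm [10.11 -1.75 19.36] turn 0.09 t 15.95
pos [574.63 198.14 775.86] yaw 59.7 tiltdir [ 0.4   0.44 -0.8 ] shift cm [16.75  4.26 40.19] turn 0.09 t 15.95
```

```bash
python3 -m crank '[[[2,-0.4,4],0,0],[[4.5,-0.8,8],0,0],[[7,-1.2,13],0,0],[[10,-1.6,18],0,0],[[12,-0.5,23],0,0]]'
python3 -c "
from h import *
st=robot.state();print(st['qpos'],st['qd'])
for p in [(330,560,800)]: go(*p,59.2)"
```

```text
clock: 16.45
eef_pos: [436.7, 374.5, 810.1]
tcp_rot: [0.663, -0.513, -0.535, 0.105]
wrist_force: [-0.1, 1.2, 0.2]
width: -0.5
[-2.75 -0.19  1.57  0.83  0.36  1.64  0.02] [-0.01  0.44 -0.    0.67 -0.4  -0.57 -0.49]
pos [436.68 374.45 810.14] yaw 59.5 tiltdir [ 0.41  0.45 -0.79] shift cm [ 7.83  4.84 19.35] turn 0.05 t 16.45
```

```bash
python3 -m crank '[[[3,-1,4],0,0],[[6,-2,8],0,0],[[9,-2,12],0,0],[[12,-1,16],0,0],[[14,0,19.5],0,0]]'
python3 -c "
from h import *
st=robot.state();print(st['qpos'],st['qd'])
for p in [(330,560,800)]: go(*p,59.2)"
```

```text
clock: 16.95
eef_pos: [323.9, 440.8, 830.4]
tcp_rot: [0.668, -0.498, -0.545, 0.09]
wrist_force: [-0.8, -1.1, 1.0]
width: -0.1
[-2.61  0.    1.51  0.87  0.15  1.59 -0.04] [ 1.67  0.48 -0.6  -0.51 -0.96  0.28  0.43]
pos [323.91 440.76 830.42] yaw 59.6 tiltdir [ 0.42  0.49 -0.76] shift cm [6.21 8.39 6.54] turn 0.07 t 16.95
```

```bash
python3 -m crank '[[[5,2,3],0,0],[[9,4,4],0,0],[[13,5,5],0,0],[[16,6,5],0,0],[[18,6,5],0,0]]'
python3 -c "
from h import *
st=robot.state();print(st['qpos'],st['qd'])
for p in [(450,500,780),(550,400,750),(620,300,740)]: go(*p,59.2)"
```

```text
clock: 17.45
eef_pos: [313.8, 482.5, 879.2]
tcp_rot: [0.672, -0.497, -0.544, 0.072]
wrist_force: [-1.9, -0.1, 1.5]
width: 0.1
[-1.82  0.23  1.21  0.57 -0.31  1.73  0.09] [ 1.55  0.5  -0.54 -0.99 -0.99  0.52  0.09]
pos [313.77 482.54 879.17] yaw 58.0 tiltdir [ 0.44  0.5  -0.75] shift cm [-0.02 14.32 -9.05] turn -0.19 t 17.45
pos [313.77 482.54 879.17] yaw 58.0 tiltdir [ 0.44  0.5  -0.75] shift cm [ -4.4   16.05 -22.72] turn -0.19 t 17.45
pos [313.77 482.54 879.17] yaw 58.0 tiltdir [ 0.44  0.5  -0.75] shift cm [ -8.65  14.95 -34.15] turn -0.19 t 17.45
```

```bash
python3 -m crank '[[[3,2,0],0,0],[[5,4.5,-2],0,0],[[5,8,-5],0,0],[[4,11,-9],0,0],[[2,13.5,-13],0,0]]'
python3 -c "
from h import *
st=robot.state();print(st['qpos'],st['qd'])
for p in [(450,500,780),(550,400,750),(620,300,740)]: go(*p,59.2)"
```

```text
clock: 17.95
eef_pos: [472.2, 494.1, 811.9]
tcp_rot: [0.671, -0.498, -0.544, 0.072]
wrist_force: [0.5, 0.2, 0.0]
width: 0.0
[-1.38  0.32  1.06  0.69 -0.53  1.55  0.33] [ 0.02 -0.29  0.05  1.4   0.11 -0.98  0.84]
pos [472.17 494.12 811.95] yaw 58.0 tiltdir [ 0.45  0.49 -0.75] shift cm [-2.61  1.69  2.41] turn -0.20 t 17.95
pos [472.17 494.12 811.95] yaw 58.0 tiltdir [ 0.45  0.49 -0.75] shift cm [ -6.99   3.46 -11.26] turn -0.20 t 17.95
pos [472.17 494.12 811.95] yaw 58.0 tiltdir [ 0.45  0.49 -0.75] shift cm [-11.24   2.4  -22.7 ] turn -0.20 t 17.95
```

```bash
python3 -c "
from h import *
print(rot(robot.state()['tcp_rot']))
for p in [(600,440,760),(680,330,700),(740,200,640)]: go(*p,59.2)"
```

```text
[[ 0.4   0.45 -0.8 ]
 [ 0.64  0.49  0.59]
 [ 0.66 -0.75 -0.09]]
pos [472.17 494.12 811.95] yaw 58.0 tiltdir [ 0.45  0.49 -0.75] shift cm [ -1.78   6.91 -12.99] turn -0.20 t 17.95
pos [472.17 494.12 811.95] yaw 58.0 tiltdir [ 0.45  0.49 -0.75] shift cm [ -9.57   9.54 -25.38] turn -0.20 t 17.95
pos [472.17 494.12 811.95] yaw 58.0 tiltdir [ 0.45  0.49 -0.75] shift cm [-19.43  10.29 -37.35] turn -0.20 t 17.95
```

```bash
python3 -m crank '[[[0,2.5,-4.5],0,0],[[-1,5,-9],0,0],[[-2,7,-13],0,0],[[-5,8.5,-18],0,0],[[-9.5,9.5,-25],0,0]]'
python3 -c "
from h import *
st=robot.state();print(st['qpos'],st['qd'])
for p in [(680,330,700),(740,200,640)]: go(*p,59.2)"
```

```text
clock: 18.45
eef_pos: [653.2, 365.2, 717.0]
tcp_rot: [0.672, -0.497, -0.543, 0.072]
wrist_force: [0.7, 0.6, 0.3]
width: 0.0
[-0.92  0.37  0.93  0.89 -0.76  1.41  0.74] [ 0.79 -0.03 -0.19  0.54 -0.35 -0.19  0.91]
pos [653.22 365.22 716.97] yaw 58.0 tiltdir [ 0.44  0.49 -0.75] shift cm [-2.29  0.71 -4.08] turn -0.21 t 18.45
pos [653.22 365.22 716.97] yaw 58.0 tiltdir [ 0.44  0.49 -0.75] shift cm [-12.14   1.43 -16.06] turn -0.21 t 18.45
```

```bash
python3 -m crank '[[[-2,0.6,-4],0,0],[[-5,1,-8],0,0],[[-8,1.4,-12],0,0],[[-12,1.6,-16],0,0],[[-15.5,2,-19],0,0]]'
python3 -c "
from h import *
st=robot.state();print(st['qpos'],st['qd'])
for p in [(700,100,550),(640,0,420),(530,-10,280)]: go(*p,59.2)"
```

```text
clock: 18.95
eef_pos: [751.4, 165.3, 619.4]
tcp_rot: [0.672, -0.497, -0.544, 0.071]
wrist_force: [1.0, 0.8, 0.3]
width: -0.2
[-0.48  0.43  0.83  1.05 -0.95  1.41  1.18] [ 0.77  0.15 -0.18  0.44 -0.33 -0.05  0.93]
pos [751.41 165.33 619.44] yaw 58.0 tiltdir [ 0.45  0.5  -0.75] shift cm [-10.79  -0.35   0.86] turn -0.21 t 18.95
pos [751.41 165.33 619.44] yaw 58.0 tiltdir [ 0.45  0.5  -0.75] shift cm [-28.13   1.72   0.87] turn -0.21 t 18.95
pos [751.41 165.33 619.44] yaw 58.0 tiltdir [ 0.45  0.5  -0.75] shift cm [-42.4    6.76  10.31] turn -0.21 t 18.95
```

```bash
python3 -m crank '[[[-4.5,0.2,0],0,0],[[-9,0.4,0.4],0,0],[[-13.5,0.6,1],0,0],[[-18,1,2],0,0],[[-22.5,1.5,3],0,0]]'
python3 -c "
from h import *
st=robot.state();print(st['qpos'],st['qd'])
for p in [(530,-10,280)]: go(*p,59.2)"
```

```text
clock: 19.45
eef_pos: [642.4, 48.2, 456.6]
tcp_rot: [0.672, -0.497, -0.544, 0.071]
wrist_force: [-0.2, -0.8, 0.3]
width: -0.0
[-0.43  0.28  0.82  1.68 -0.98  1.15  1.67] [ 0.29 -0.19 -0.07  1.11 -0.21 -0.43  1.05]
pos [642.38  48.23 456.58] yaw 58.0 tiltdir [ 0.45  0.49 -0.75] shift cm [-19.85   5.28   7.09] turn -0.21 t 19.45
```

```bash
python3 -m crank '[[[-4,1,1.2],0,0],[[-8,2,2.6],0,0],[[-12,3,4],0,0],[[-16,4,5.5],0,0],[[-19.8,5.2,7],0,0]]'
python3 -c "
from h import *
st=robot.state();print(st['qpos'],st['qd'])
for p in [(530,-10,280)]: go(*p,59.2)
cv2.imwrite('pics/w6.png',vision.camera('wrist')[:,:,::-1]); np.save('w6.npy',cam('wrist',st)[1])
M=rot(st['tcp_rot']);print(M)
a=np.radians(59.2);c,s=np.cos(np.radians(35)),np.sin(np.radians(35))
xf=np.array([np.cos(a),np.sin(a),0]);X=c*xf+[0,0,s];Y=s*xf-[0,0,c];D=np.c_[X,Y,np.cross(X,Y)];print('err rotvec tool deg',np.degrees(R.from_matrix(M.T@D).as_rotvec()))"
```

```text
clock: 19.95
eef_pos: [549.9, -3.0, 306.8]
tcp_rot: [0.674, -0.497, -0.542, 0.071]
wrist_force: [0.8, 0.0, -0.7]
width: 0.0
[ 0.05  0.25  0.35  2.07 -1.08  0.89  2.09] [ 1.56  0.   -1.76  0.35 -0.02 -0.57  0.33]
pos [549.94  -3.01 306.77] yaw 57.6 tiltdir [ 0.44  0.5  -0.75] shift cm [-3.01  0.77  1.4 ] turn -0.27 t 19.95
[[ 0.4   0.44 -0.8 ]
 [ 0.63  0.5   0.59]
 [ 0.66 -0.75 -0.08]]
err rotvec tool deg [ 7.15 -1.62  6.16]
```

View pics/w6.png

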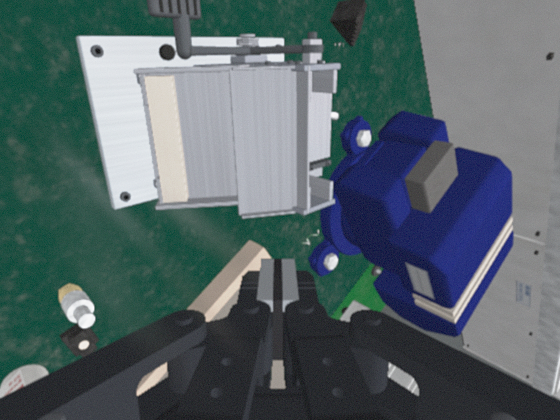

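```bash
python3 -m crank '[[[-1.5,1,0],-0.27,4],[[-3,2,0],-0.27,4.6],[[-3,2,0],-0.27,4.6],[[-3,2,0],-0.27,4.6],[[-3,2,0],-0.27,4.6]]' 70
python3 -c "
from h import *
st=robot.state();print(st['qpos'],st['qd'])
cv2.imwrite('pics/w7.png',vision.camera('wrist')[:,:,::-1]); np.save('w7.npy',cam('wrist',st)[1])
cv2.imwrite('pics/s7.png',vision.camera('scene')[:,:,::-1]); 
s=cv2.imread('pics/s7.png');cv2.imwrite('pics/s7z.png',cv2.resize(s[150:260,250:380],None,fx=5,fy=5,interpolation=cv2.INTER_CUBIC))
s=cv2.imread('pics/w7.png');cv2.imwrite('pics/w7z.png',cv2.resize(s[20:270,80:380],None,fx=2.4,fy=2.4,interpolation=cv2.INTER_CUBIC))
M=rot(st['tcp_rot']);print(M)
a=np.radians(59.2);c,s=np.cos(np.radians(35)),np.sin(np.radians(35))
xf=np.array([np.cos(a),np.sin(a),0]);X=c*xf+[0,0,s];Y=s*xf-[0,0,c];D=np.c_[X,Y,np.cross(X,Y)];print('err rotvec tool deg',np.degrees(R.from_matrix(M.T@D).as_rotvec()))"
```

```text
clock: 20.5
eef_pos: [549.6, -11.8, 275.0]
tcp_rot: [0.665, -0.496, -0.552, 0.078]
wrist_force: [-0.1, 0.3, -0.2]
width: 46.0
[ 0.34  0.28  0.01  2.11 -1.08  0.78  2.16] [-0.02 -0.01 -0.01  0.   -0.   -0.    0.  ]
[[ 0.38  0.44 -0.81]
 [ 0.65  0.5   0.57]
 [ 0.66 -0.75 -0.1 ]]
err rotvec tool deg [7.34 0.17 6.15]
```

View pics/w7z.png

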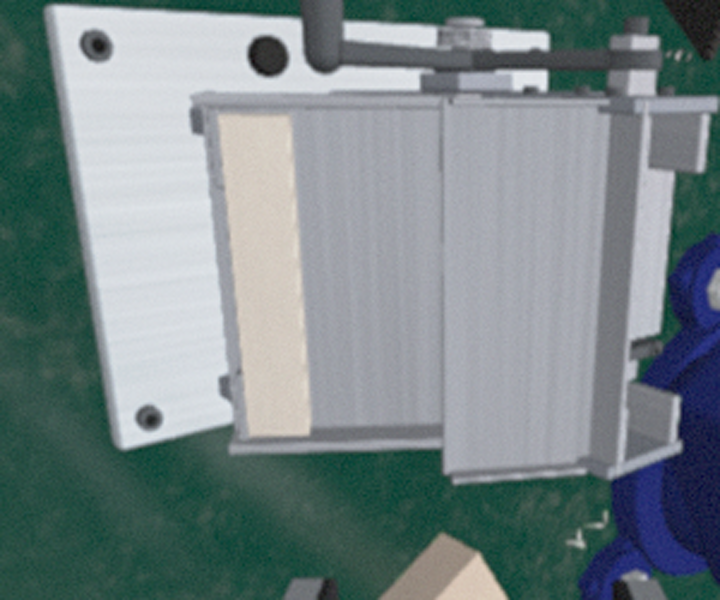

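View pics/s7z.png

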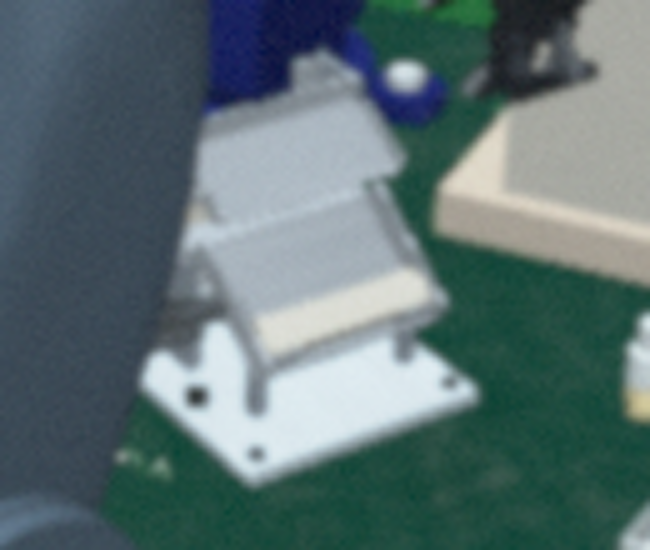

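```bash
python3 - <<'E'
from h import *
w=(vision.camera_info("wrist")["K"],np.load("w7.npy")); s=cam("scene"); t=cam("top")
W=[(293,114),(312,434),(219,114),(250,437)]; S=[(255,318),(412,262),(268,352),(435,297)]
P=[]
for a,b in zip(W,S):
    a=(80+a[0]/2.4-.3,20+a[1]/2.4-.3); b=(250+b[0]/5-.4,150+b[1]/5-.4)
    p=tri([(w,*a),(s,*b)]); P.append(p); print(p,proj(w,p)-a,proj(s,p)-b)
P=np.array(P); c=P.mean(0); print("top face centre",c, "len",np.linalg.norm(P[0]-P[1]),np.linalg.norm(P[2]-P[3]),"wid",np.linalg.norm(P[0]-P[2]),np.linalg.norm(P[1]-P[3]))
d=P[0]+P[2]-P[1]-P[3]; print("bar yaw",np.degrees(np.arctan2(d[1],d[0])), "elev",np.degrees(np.arcsin(d[2]/np.linalg.norm(d))))
u=P[0]+P[1]-P[2]-P[3]; print("up slope",np.degrees(np.arctan2(u[1],u[0])),np.degrees(np.arcsin(u[2]/np.linalg.norm(u))))
# hood edge
H=[]
for a,b in (((443,98),(205,247)),((443,470),(403,160))):
    a=(80+a[0]/2.4-.3,20+a[1]/2.4-.3); b=(250+b[0]/5-.4,150+b[1]/5-.4)
    p=tri([(w,*a),(s,*b)]);print("hood",p,proj(w,p)-a,proj(s,p)-b)
st=robot.state();M=rot(st['tcp_rot'])
n=np.array([-.5736*.512,-.5736*.859,.819]); C=c-8*n; print("C",C)
print("C in tool cm",M.T@(C-st["eef_pos"])/10)
E
```

```text
[528.57  98.91  79.76] [-1.65  1.35] [-0.52 -0.29]
[631.2   39.2   79.28] [-0.05  0.09] [-0.03 -0.  ]
[518.12  83.19  65.17] [ 0.12 -0.11] [0.04 0.02]
[622.92  20.95  63.62] [-0.64  1.24] [-0.44 -0.01]
top face centre [575.2   60.56  71.96] len 118.73992718780177 121.89839354642066 wid 23.86084869919907 25.429844194741708
bar yaw 149.5488382496046 elev 0.481012851249838
up slope 61.12153020969754 37.955611324476735
hood [546.15 140.43 108.33] [-1.12  0.61] [-0.27 -0.23]
hood [635.79  51.25 145.89] [-0.59  0.82] [-0.28 -0.05]
C [577.55  64.5   65.41]
C in tool cm [-7.81 20.63  4.18]
```

```bash
python3 -m crank '[[[-2.6,3,1.4],0,4.6],[[-5.2,6,2.8],0,4.6],[[-7.8,9,4.2],0,4.6],[[-7.8,11,4.2],0,4.6],[[-7.8,12.5,4.2],0,4.6]]'
python3 -c "
from h import *
st=robot.state();print(st['qpos'],st['qd'])
go(577.5,64.5,65.4)
cv2.imwrite('pics/w8.png',vision.camera('wrist')[:,:,::-1]); np.save('w8.npy',cam('wrist',st)[1])
M=rot(st['tcp_rot'])
a=np.radians(59.2);c,s=np.cos(np.radians(35)),np.sin(np.radians(35))
xf=np.array([np.cos(a),np.sin(a),0]);X=c*xf+[0,0,s];Y=s*xf-[0,0,c];D=np.c_[X,Y,np.cross(X,Y)];print('err rotvec tool deg',np.degrees(R.from_matrix(M.T@D).as_rotvec()))"
```

```text
clock: 21.1
eef_pos: [544.2, 15.5, 136.8]
tcp_rot: [0.674, -0.486, -0.55, 0.087]
wrist_force: [2.7, -4.0, -0.3]
width: 45.7
[ 0.89  0.64 -0.87  2.25 -1.09  0.17  2.27] [-0.21  0.55 -0.1  -0.16 -0.03  0.    0.13]
pos [544.19  15.45 136.84] yaw 59.7 tiltdir [ 0.42  0.51 -0.75] shift cm [-0.22  9.27  0.54] turn 0.00 t 21.1
err rotvec tool deg [5.52 0.13 5.97]
```

View pics/w8.png

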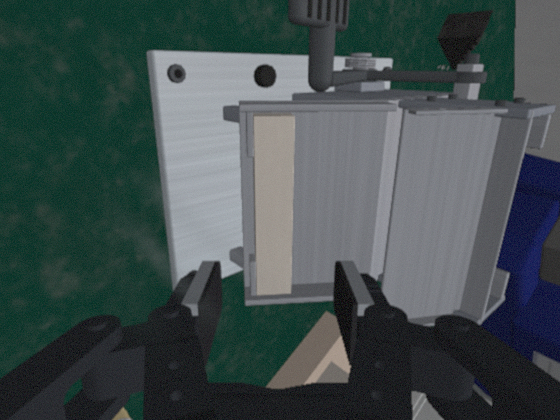

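```bash
python3 -m crank '[[[0,1,0.1],0,4.6],[[0,2,0.2],0,4.6],[[0,3,0.3],0,4.6],[[0,4,0.4],0,4.6],[[-0.1,5,0.5],0,4.6]]'
python3 -c "
from h import *
st=robot.state();print(st['qpos'],st['qd'])
go(577.5,64.5,65.4)
M=rot(st['tcp_rot'])
a=np.radians(59.2);c,s=np.cos(np.radians(35)),np.sin(np.radians(35))
xf=np.array([np.cos(a),np.sin(a),0]);X=c*xf+[0,0,s];Y=s*xf-[0,0,c];D=np.c_[X,Y,np.cross(X,Y)];print('err rotvec tool deg',np.degrees(R.from_matrix(M.T@D).as_rotvec()))"
```

```text
clock: 21.65
eef_pos: [571.3, 29.5, 113.1]
tcp_rot: [0.678, -0.482, -0.546, 0.1]
wrist_force: [0.3, 0.4, -0.6]
width: 46.1
[ 0.77  0.69 -0.79  2.2  -1.09  0.17  2.26] [-0.18  0.13  0.13 -0.1  -0.   -0.    0.01]
pos [571.3   29.53 113.14] yaw 59.9 tiltdir [ 0.39  0.52 -0.76] shift cm [-0.52  5.68  1.68] turn 0.00 t 21.65
err rotvec tool deg [4.17 0.38 5.13]
```

```bash
python3 -m crank '[[[-0.3,0.5,1],0,4.6],[[-0.5,1,2],0,4.6],[[-0.5,2,2],0,4.6],[[-0.5,2.5,2],0,4.6],[[-0.5,3,2],0,4.6]]'
cat >> h.py <<'E'
def rep(x=577.5,y=64.5,z=65.4):
    st=robot.state();print(st['qpos']); go(x,y,z,None,st); M=rot(st['tcp_rot'])
    a=np.radians(59.2);c,s=np.cos(np.radians(35)),np.sin(np.radians(35))
    xf=np.array([np.cos(a),np.sin(a),0]);X=c*xf+[0,0,s];Y=s*xf-[0,0,c];D=np.c_[X,Y,np.cross(X,Y)];print('err rotvec tool deg',np.degrees(R.from_matrix(M.T@D).as_rotvec()))
E
python3 -c "
from h import *
rep()"
```

```text
clock: 22.15
eef_pos: [571.8, 41.6, 98.0]
tcp_rot: [0.685, -0.474, -0.542, 0.11]
wrist_force: [-0.1, 0.5, -0.2]
width: 46.0
[ 0.73  0.71 -0.77  2.19 -1.09  0.17  2.26]
pos [571.85  41.61  97.98] yaw 59.7 tiltdir [ 0.36  0.53 -0.77] shift cm [-0.34  3.91  0.86] turn 0.00 t 22.15
err rotvec tool deg [2.53 0.31 4.7 ]
```

```bash
python3 -m crank '[[[-0.3,1,0.8],0,4.6],[[-0.3,1.6,1.2],0,4.6],[[-0.3,2.2,1.2],0,4.6],[[-0.3,2.6,1.2],0,4.6],[[-0.3,2.8,1.2],0,4.6]]'
python3 -c "
from h import *
rep()
cv2.imwrite('pics/w9.png',vision.camera('wrist')[:,:,::-1])"
```

```text
clock: 22.65
eef_pos: [577.1, 52.9, 83.5]
tcp_rot: [0.689, -0.469, -0.54, 0.118]
wrist_force: [0.5, 0.1, 0.2]
width: 45.7
[ 0.69  0.74 -0.74  2.17 -1.09  0.17  2.26]
pos [577.07  52.85  83.55] yaw 59.7 tiltdir [ 0.34  0.53 -0.77] shift cm [-0.35  2.04  0.61] turn 0.00 t 22.65
err rotvec tool deg [1.25 0.38 4.31]
```

View pics/w9.png

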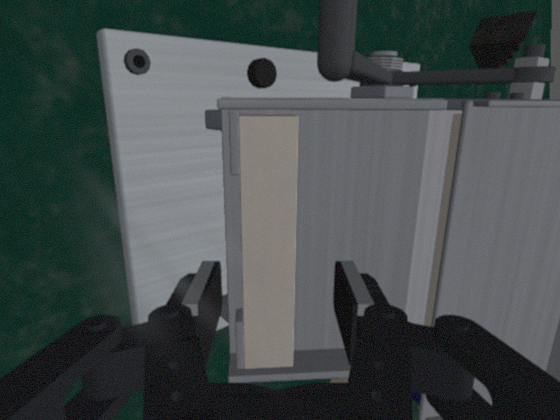

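```bash
python3 -m crank '[[[-0.3,1,0.9],0,4.6],[[-0.3,1.8,0.9],0,4.6],[[-0.3,2.4,0.9],0,4.6],[[-0.3,2.6,0.9],0,4.6],[[-0.3,2.6,0.9],0,4.6]]'
python3 -c "
from h import *
rep()"
```

```text
clock: 23.2
eef_pos: [583.0, 62.7, 69.2]
tcp_rot: [0.694, -0.463, -0.537, 0.125]
wrist_force: [0.7, -0.8, -0.2]
width: 45.9
[ 0.65  0.76 -0.71  2.15 -1.09  0.17  2.25]
pos [582.97  62.66  69.16] yaw 59.7 tiltdir [ 0.32  0.54 -0.78] shift cm [-0.33  0.21  0.57] turn 0.00 t 23.2
err rotvec tool deg [0.15 0.41 3.97]
```

```bash
python3 -m crank '[[[-0.3,0.4,0.8],0,4.6],[[-0.3,0.8,0.8],0,4.6],[[-0.3,0.8,0.8],0,4.6],[[-0.3,0.8,0.8],0,3.4],[[-0.3,0.8,0.8],0,2.8]]'
python3 -c "
from h import *
rep()"
```

```text
clock: 23.7
eef_pos: [580.2, 65.2, 64.9]
tcp_rot: [0.696, -0.461, -0.536, 0.129]
wrist_force: [-1.3, -0.3, -1.3]
width: 28.2
[ 0.64  0.77 -0.71  2.15 -1.09  0.17  2.26]
pos [580.2   65.16  64.86] yaw 59.7 tiltdir [ 0.32  0.54 -0.78] shift cm [-0.12 -0.16  0.2 ] turn 0.00 t 23.7
err rotvec tool deg [-0.35  0.41  3.78]
```

```bash
python3 -m crank '[[[-0.1,0.3,0.1],0,2.9],[[-0.1,0.4,0.1],0,2.9],[[-0.1,0.4,0.1],0,1.8],[[-0.1,0.4,0.1],0,1.5],[[-0.1,0.4,0.1],0,1.5]]' 80
python3 -c "
from h import *
rep()
cv2.imwrite('pics/w10.png',vision.camera('wrist')[:,:,::-1])"
```

```text
clock: 24.2
eef_pos: [581.1, 66.0, 62.5]
tcp_rot: [0.696, -0.461, -0.535, 0.13]
wrist_force: [-3.0, -3.9, 5.7]
width: 21.7
[ 0.63  0.78 -0.71  2.15 -1.09  0.17  2.26]
pos [581.14  66.05  62.5 ] yaw 59.7 tiltdir [ 0.31  0.54 -0.78] shift cm [-0.07 -0.42  0.24] turn 0.00 t 24.2
err rotvec tool deg [-0.49  0.42  3.74]
```

View pics/w10.png

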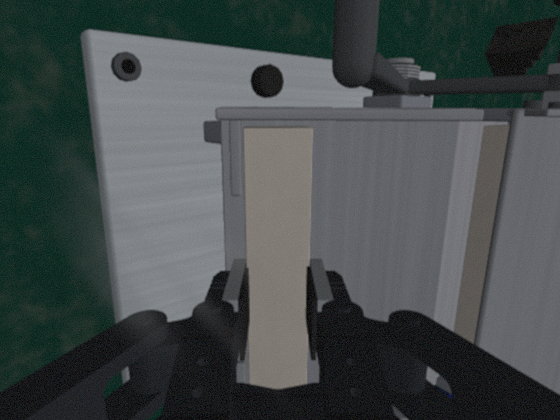

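```bash
python3 -m crank '[[[0,-1,0],0,1.5],[[0,-2.5,0],0,1.5],[[0,-5,0],0,1.5],[[0,-8,0],0,1.5],[[0,-12,0],0,1.5]]'
python3 -c "
from h import *
rep()
cv2.imwrite('pics/w11.png',vision.camera('wrist')[:,:,::-1]);cv2.imwrite('pics/s11.png',vision.camera('scene')[:,:,::-1])"
```

```text
clock: 24.75
eef_pos: [542.5, 1.6, 155.9]
tcp_rot: [0.697, -0.46, -0.535, 0.13]
wrist_force: [0.7, -0.0, -3.5]
width: 21.8
[ 0.66  0.53 -0.48  2.13 -0.91  0.53  2.11]
pos [542.49   1.56 155.91] yaw 59.7 tiltdir [ 0.31  0.54 -0.78] shift cm [-0.05 11.57  0.08] turn 0.00 t 24.75
err rotvec tool deg [-0.68  0.41  3.73]
```

View pics/w11.png

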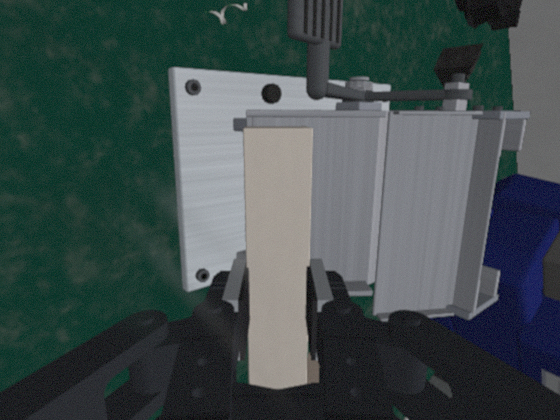

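View pics/s11.png

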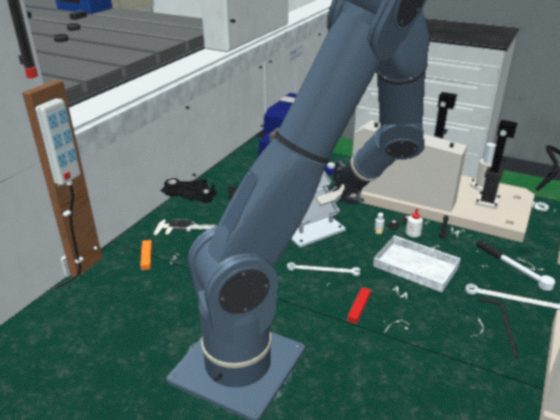

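```bash
cat >> h.py <<'E'
def bar(x,y,z,st=None):
    st=st or robot.state(); M=rot(st['tcp_rot']); C=st['eef_pos']+M@np.array([0,-4.2,2.4])
    zt=M[:,2]; print("barC",C,"bar yaw %.1f incl %.1f"%(np.degrees(np.arctan2(zt[1],zt[0])),np.degrees(np.arcsin(zt[2]))),"tool axis",M[:,1],"shift cm",M.T@(np.array([x,y,z])-C)/10,"t",st["clock"])
    print(st['qpos'])
E
python3 -c "
from h import *
bar(538,-120,190);bar(538,-250,140)"
```

```text
barC [540.57  -3.01 161.5 ] bar yaw 149.7 incl -0.1 tool axis [ 0.32  0.54 -0.78] shift cm [-6.22 -8.6  -5.69] t 24.85
[ 0.67  0.53 -0.48  2.13 -0.91  0.53  2.11]
barC [540.57  -3.01 161.5 ] bar yaw 149.7 incl -0.1 tool axis [ 0.32  0.54 -0.78] shift cm [-18.11 -11.69 -12.25] t 24.85
[ 0.67  0.53 -0.48  2.13 -0.91  0.53  2.11]
```

```bash
python3 -m crank '[[[-2,-3,-2],0.4,1.5],[[-5,-6.5,-4.5],0.8,1.5],[[-9,-8.5,-7],1.2,1.5],[[-12.5,-9.8,-9.3],1.6,1.5],[[-16,-11,-11.5],2,1.5]]'
python3 -c "
from h import *
bar(538,-250,140)"
```

```text
clock: 25.35
eef_pos: [545.8, -226.0, 139.9]
tcp_rot: [0.748, -0.472, -0.459, 0.08]
wrist_force: [1.3, 0.4, -4.0]
width: 21.9
barC [ 542.68 -226.74  143.54] bar yaw 140.3 incl 7.7 tool axis [ 0.31  0.54 -0.78] shift cm [-1.77 -1.13 -1.16] t 25.35
[ 0.85  0.67 -0.24  1.81 -0.69  0.9   1.98]
```

```bash
python3 -m crank '[[[-1.7,-1.1,-1.1],0,1.5],[[-1.7,-1.1,-1.1],0,1.5],[[-1.7,-1.1,-1.1],0,1.5],[[-1.7,-1.1,-1.1],0,1.5],[[-1.7,-1.1,-1.1],0,1.5]]'
python3 -c "
from h import *
st=robot.state();bar(538,-250,140,st)
cv2.imwrite('pics/w12.png',vision.camera('wrist')[:,:,::-1]);np.save('w12.npy',cam('wrist',st)[1]);cv2.imwrite('pics/s12.png',vision.camera('scene')[:,:,::-1])
s=cv2.imread('pics/s12.png');cv2.imwrite('pics/s12z.png',cv2.resize(s[170:310,330:490],None,fx=4.5,fy=4.2,interpolation=cv2.INTER_CUBIC))"
```

```text
clock: 25.85
eef_pos: [541.5, -244.6, 138.2]
tcp_rot: [0.748, -0.471, -0.46, 0.081]
wrist_force: [-0.3, -0.6, -3.7]
width: 21.9
barC [ 538.4  -245.34  141.79] bar yaw 140.6 incl 7.6 tool axis [ 0.31  0.54 -0.78] shift cm [-0.39 -0.13 -0.29] t 25.85
[ 0.87  0.68 -0.23  1.78 -0.67  0.93  1.99]
```

View pics/w12.png

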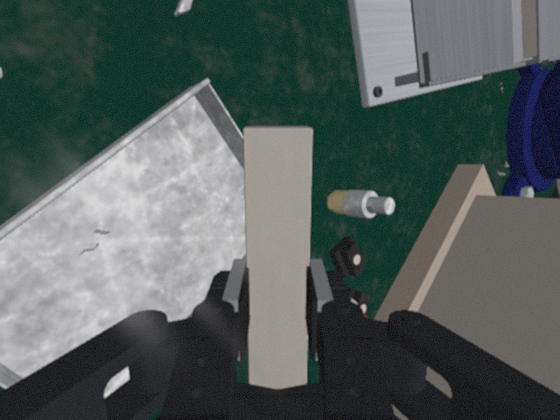

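View pics/s12z.png

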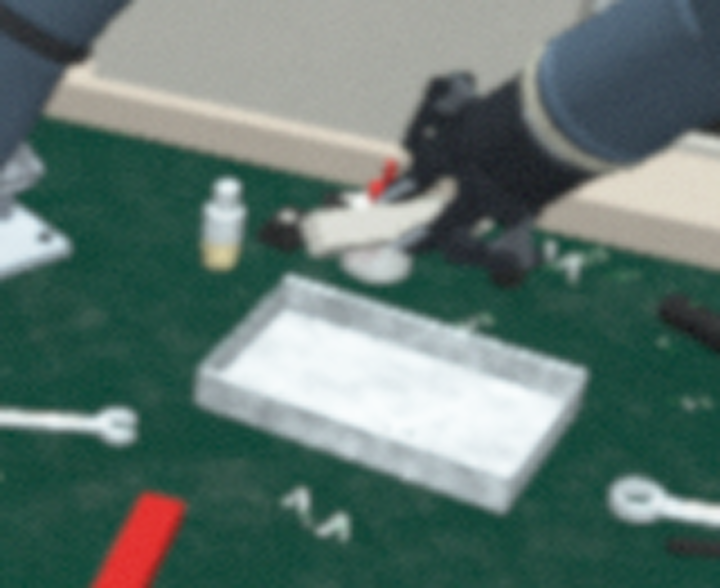

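```bash
python3 -c "
from h import *
st=robot.state();M=rot(st['tcp_rot']);print(M)
for n,p in (('finger lo',(-26,-2,-11)),('finger lo inner',(-12,-2,-11)),('bar lo end',(-12,3.8,-57.6)),('bar lo mid',(-12,3.8,0)),('bar hi end low edge',(-12,3.8,62.4)),('bar lo end up',(12,3.8,-57.6))): print(n,M@np.array(p))
w=(vision.camera_info('wrist')['K'],np.load('w12.npy'));print(onz(w,207,82,28))
t=cv2.imread('pics/top0.png');
v=np.array([.992,-.124]);u=np.array([-.124,-.992])
C=np.array([538,-250.]);tc=np.array([538,-259.])
for e in ((-12,3.8,-57.6),(12,3.8,-57.6),(-12,-12.2,-57.6),(-12,3.8,62.4),(12,-12.2,62.4),(12,3.8,62.4)):
  q=C-tc+(M@(np.array(e)-[0,-4.2,2.4]))[:2]; print(e,q@v,q@u)"
```

```text
[[ 0.56  0.31 -0.77]
 [ 0.56  0.54  0.63]
 [ 0.61 -0.78  0.13]]
finger lo [ -6.85 -22.45 -15.81]
finger lo inner [  1.03 -14.68  -7.24]
bar lo end [ 38.49 -40.9  -17.94]
bar lo mid [ -5.57  -4.6  -10.31]
bar hi end low edge [-53.32  34.72  -2.03]
bar lo end up [ 52.01 -27.57  -3.26]
[ 487.18 -151.59   28.  ]
(-12, 3.8, -57.6) 45.16804277332132 25.714831489458515
(12, 3.8, -57.6) 56.92689505769922 10.820397868591073
(-12, -12.2, -57.6) 41.293255079042716 34.950038322672306
(-12, 3.8, 62.4) -55.28410736342061 -37.91160470180486
(12, -12.2, 62.4) -47.40004277332132 -43.57083148945851
(12, 3.8, 62.4) -43.525255079042715 -52.80603832267231
```

```bash
python3 -c "
from h import *
bar(541,-252,80);bar(541,-252,45);bar(541,-252,30)"
```

```text
barC [ 538.34 -245.91  141.87] bar yaw 140.5 incl 7.6 tool axis [ 0.31  0.54 -0.78] shift cm [-3.97  4.58 -1.41] t 25.95
[ 0.87  0.68 -0.23  1.78 -0.67  0.93  1.99]
barC [ 538.34 -245.91  141.87] bar yaw 140.5 incl 7.6 tool axis [ 0.31  0.54 -0.78] shift cm [-6.12  7.31 -1.87] t 25.95
[ 0.87  0.68 -0.23  1.78 -0.67  0.93  1.99]
barC [ 538.34 -245.91  141.87] bar yaw 140.5 incl 7.6 tool axis [ 0.31  0.54 -0.78] shift cm [-7.03  8.47 -2.07] t 25.95
[ 0.87  0.68 -0.23  1.78 -0.67  0.93  1.99]
```

```bash
python3 -m crank '[[[-1.5,1.6,-0.7],0,1.5],[[-3,3.4,-1.3],0,1.5],[[-4.4,5.1,-1.6],0,1.5],[[-5.5,6.5,-1.8],0,1.5],[[-6.1,7.3,-1.9],0,1.5]]'
python3 -c "
from h import *
bar(541,-252,28);cv2.imwrite('pics/s13.png',vision.camera('scene')[:,:,::-1])
s=cv2.imread('pics/s13.png');cv2.imwrite('pics/s13z.png',cv2.resize(s[170:310,330:490],None,fx=4.5,fy=4.2,interpolation=cv2.INTER_CUBIC))"
```

```text
clock: 26.45
eef_pos: [543.8, -251.8, 39.9]
tcp_rot: [0.749, -0.471, -0.459, 0.081]
wrist_force: [-0.6, -0.6, -3.6]
width: 21.5
barC [ 540.65 -252.6    43.47] bar yaw 140.5 incl 7.7 tool axis [ 0.31  0.54 -0.78] shift cm [-0.89  1.25 -0.2 ] t 26.45
[ 0.89  0.83 -0.26  1.81 -0.7   0.78  2.1 ]
```

View pics/s13z.png

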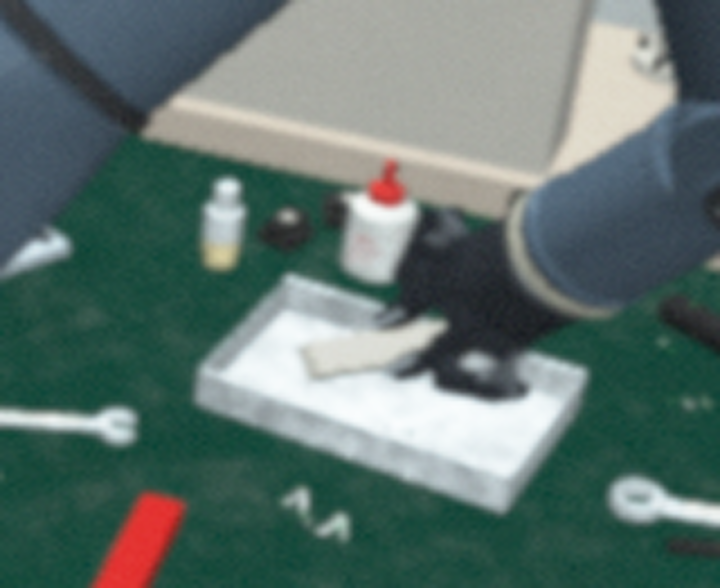

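```bash
python3 -m crank '[[[-0.3,0.4,-0.1],0,1.5],[[-0.5,0.7,-0.1],0,1.5],[[-0.7,0.95,-0.2],0,1.5],[[-0.85,1.15,-0.2],0,1.5],[[-0.9,1.25,-0.2],0,1.5]]'
python3 -c "
from h import *
bar(541,-252,28)"
```

```text
clock: 27.0
eef_pos: [544.5, -251.9, 25.7]
tcp_rot: [0.748, -0.472, -0.46, 0.081]
wrist_force: [0.1, -0.4, -3.5]
width: 21.6
barC [ 541.37 -252.66   29.34] bar yaw 140.4 incl 7.6 tool axis [ 0.31  0.54 -0.78] shift cm [-0.07  0.13  0.05] t 27.0
[ 0.89  0.86 -0.26  1.81 -0.71  0.76  2.12]
```

```bash
python3 -m crank '[[[-0.1,0.15,0],0,1.5],[[-0.2,0.3,0],0,1.5],[[-0.3,0.4,0],0,1.5],[[-0.35,0.45,0],0,1.5],[[-0.35,0.45,0],0,1.5]]'
```

```text
clock: 27.5
eef_pos: [543.8, -251.4, 19.9]
tcp_rot: [0.748, -0.471, -0.46, 0.081]
wrist_force: [-0.1, 0.6, -4.2]
width: 21.9
```

```bash
python3 -m crank '[[[0,0,0],0,2.5],[[0.1,-0.15,0],0,2.9],[[0.2,-0.3,0],0,3.3],[[0.3,-0.4,0],0,3.6],[[0.3,-0.4,0],0,3.6]]'
python3 -c "
from h import *
cv2.imwrite('pics/w14.png',vision.camera('wrist')[:,:,::-1]);cv2.imwrite('pics/s14.png',vision.camera('scene')[:,:,::-1])
s=cv2.imread('pics/s14.png');cv2.imwrite('pics/s14z.png',cv2.resize(s[170:310,330:490],None,fx=4.5,fy=4.2,interpolation=cv2.INTER_CUBIC))"
```

```text
clock: 28.0
eef_pos: [544.7, -251.8, 25.6]
tcp_rot: [0.748, -0.472, -0.46, 0.081]
wrist_force: [0.7, -0.5, 0.2]
width: 36.1
```

View pics/w14.png

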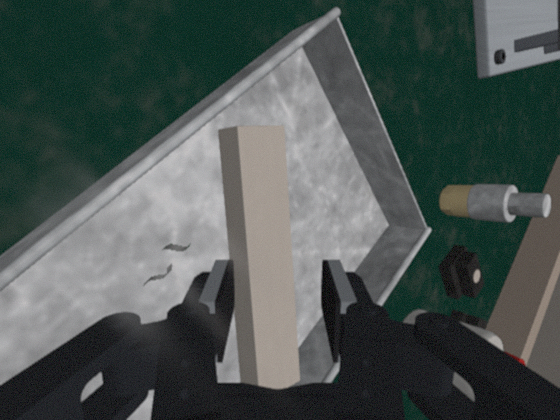

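View pics/s14z.png

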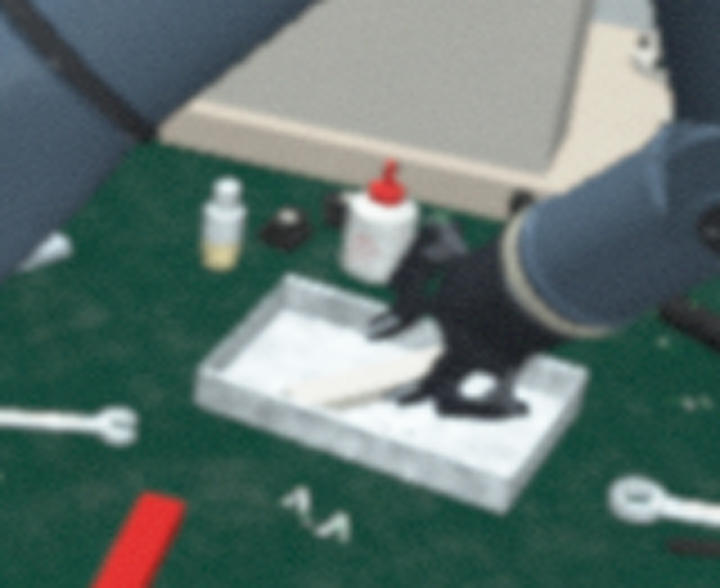

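```bash
python3 -m crank '[[[0,-0.5,0],0,4.2],[[0,-2,0],0,4.8],[[0,-5,0],0,4.8],[[0,-9,0],0,4.8],[[0,-14,0],0,4.8]]'
python3 -m crank '[[[0,-4,0],0,4.8],[[0,-8,-3],0,4.8],[[0,-10,-6],0,4.8],[[0,-10,-10],0,4.8],[[0,-10,-12],0,4.8]]'
python3 -c "
from h import *
st=robot.state();print(st['eef_pos'],st['qpos'])
for n in ('wrist','scene','top'): cv2.imwrite(f'pics/{n}15.png',vision.camera(n)[:,:,::-1])
s=cv2.imread('pics/scene15.png');cv2.imwrite('pics/s15z.png',cv2.resize(s[150:310,240:490],None,fx=3.1,fy=3.1,interpolation=cv2.INTER_CUBIC))"
```

```text
clock: 28.6
eef_pos: [499.8, -327.1, 134.8]
tcp_rot: [0.749, -0.47, -0.46, 0.081]
wrist_force: [1.5, -1.2, -0.9]
width: 48.5
clock: 29.1
eef_pos: [562.3, -459.6, 196.4]
tcp_rot: [0.748, -0.472, -0.46, 0.081]
wrist_force: [0.6, 0.9, -0.4]
width: 47.6
[ 562.33 -459.59  196.43] [ 0.97  0.85 -0.13  1.18 -0.54  1.4   1.88]
```

View pics/s15z.png

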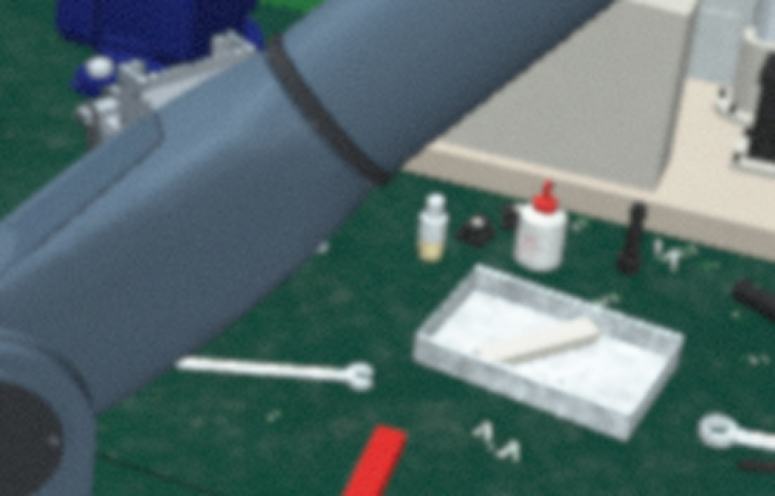

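View pics/top15.png

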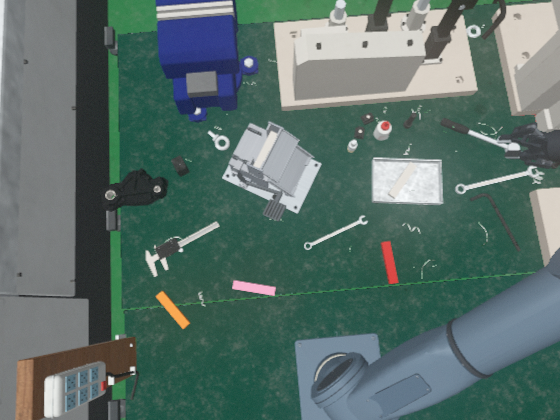

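View pics/wrist15.png

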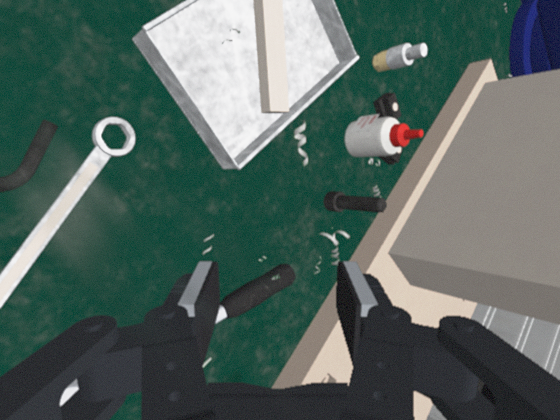

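```bash
python3 -c "
import cv2,numpy as np
s=cv2.imread('pics/top15.png');a=cv2.resize(s[145:215,365:450],None,fx=6,fy=6,interpolation=cv2.INTER_CUBIC)
b=cv2.resize(s[115:225,215:325],None,fx=3.8,fy=3.8182,interpolation=cv2.INTER_CUBIC)
w=cv2.resize(cv2.imread('pics/wrist15.png')[0:180,120:380],None,fx=2,fy=2)
h=np.zeros((600,800,3),np.uint8);h[:420,:418]=b[:420,:418];h[:420,420:800]=a[:420,:380]
cv2.imwrite('pics/z15.png',h);cv2.imwrite('pics/z15w.png',w)"
```

```text
(no output)
```

View pics/z15.png

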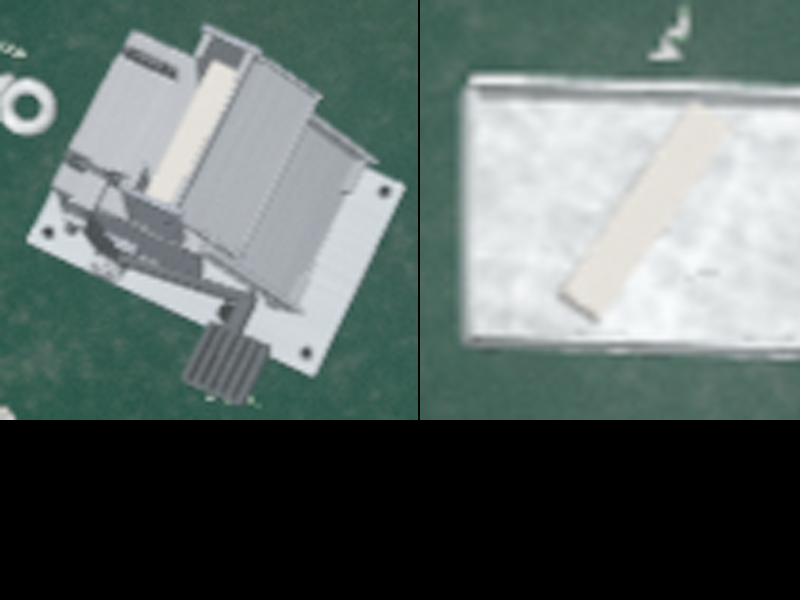

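View pics/z15w.png

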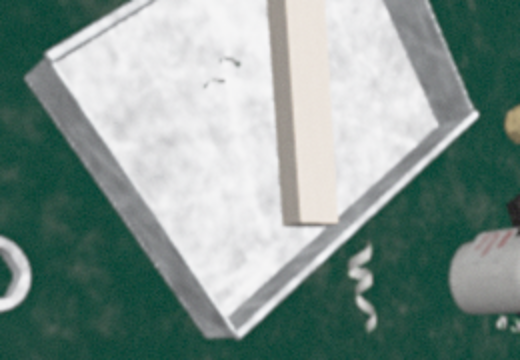

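```bash
python3 -c "
from h import *
t=cam('top');f=lambda x,y:onz(t,365+(x-420)/6-.4,145+y/6-.4,18)
P=[f(693,103),f(733,127),f(600,318),f(562,290)]
for p in P:print(p)
L=[np.linalg.norm(P[i]-P[(i+1)%4]) for i in range(4)];print(L)
tc=np.array([540.5,-260]);v=np.array([.992,-.124]);u=np.array([-.124,-.992])
for p in P:print((p[:2]-tc)@v,(p[:2]-tc)@u)
w=cam('wrist')
for q in ((285,222),(338,222)): 
  p=onz(w,120+q[0]/2-.2,q[1]/2-.2,18);print('W',p,(p[:2]-tc)@v,(p[:2]-tc)@u)
for q in ((437,127),(237,336),(478,114)):
  for z in (2,28):
    p=onz(w,120+q[0]/2-.2,q[1]/2-.2,z);print('tray',q,z,p)
print(robot.state()['clock'],robot.state()['wrist_force'])"
```

```text
[ 595.79 -278.78   18.  ]
[ 581.67 -296.69   18.  ]
[ 491.05 -217.33   18.  ]
[ 506.7  -200.79   18.  ]
[np.float64(22.79950568983203), np.float64(120.45823002891007), np.float64(22.766455770863114), np.float64(118.40785456173403)]
57.17395640756625 11.774428459310554
45.39253349081283 31.286589692240344
-54.34494914184441 -36.20040191426448
-40.876691687940585 -54.54780759128992
W [ 573.62 -299.98   18.  ] 37.810434660799466 35.553694003484615
W [ 594.67 -274.66   18.  ] 55.55304296883993 7.830531240787159
tray (437, 127) 2 [ 611.61 -166.89    2.  ]
tray (437, 127) 28 [ 599.38 -193.81   28.  ]
tray (237, 336) 2 [ 598.95 -350.77    2.  ]
tray (237, 336) 28 [ 587.76 -362.47   28.  ]
tray (478, 114) 2 [ 627.43 -131.88    2.  ]
tray (478, 114) 28 [ 613.88 -161.7    28.  ]
29.25 [-0.49  0.51  0.42]
```

```bash
python3 -c "
from station import robot
print(robot.close_job())"
```

```text
the job is handed in; nothing more can be done
None
```

I pressed the lever once to its stop and let it spring back. One bar dropped into the chute, and I took it out and laid it flat in the tray. The job was handed in at about 29 s.

**Lever press:** the force rose from 14 N to 30 N at about 33 mm height, which is the stop. The highest force I read was about 30 N.

**Lean for the grasp:** the move rows offer no lean command. I got the roughly 35° lean by asking for poses beyond the arm's reach high up, where the arm settled with the tool leaning. On the way back the arm got stuck against its joint limits in one posture, and clearing that took about 4 s. It came in about 4° from square and gripped the bar at mid-length.

**Release:** the gripper was still leaning about 39° when it let go. The bar was 1–2 cm above flat and tipped down on to the tray floor.

**Last pictures:**
- **Bar:** it measures about 120 x 23 mm at the height expected for a flat bar. It lies diagonally, with its nearest corner about 7 mm from the tray wall.
- **Feeder:** the chute is empty, the lever is up and bars remain in the tower. I did not measure whether the next bar has dropped fully on to the deck.
- **Rest of the bench:** the tray and the other items look unmoved, and the arm touches nothing.

**Disagreements:** camera measurements differed by 2–5 mm, for example on one tray corner. I used a tray position corrected for that.

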